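# Unfold the press crank and clamp the glued carton

## Task

A freshly glued flat carton lies in the little bench press. First unfold the press's fold-away crank handle until it stands upright, then wind the crank clockwise (seen from above) until the sprung foot comes down on the carton and is squeezed about half-way in. Leave the handle standing, and do not shift the carton or the things standing beside the press.

Things in the scene. Friction and masses are not known exactly. Their poses are not given: they have to be found in the camera images.
- press: Grey C-frame bench press fixed to the bench. Base plate 172 x 154 x 16 mm; column 34 x 56 mm behind (at its +x side); head 132 x 62 mm, from 108 to 145 mm above the bench. Origin: centre of the base's underside; z up; the press's open front faces its own -x.
- crank_axis (a point): Point on the vertical axis of the crank (also the axis of ram and foot, 20 mm in front of the press's origin), 178 mm above the bench, level with the handle's folding hinge.
- crank (a joint): Rotation of the crank in rad, 0 to 8.8, growing clockwise seen from above. One turn clockwise lowers the ram and foot by 24 mm (3.82 mm per rad). The crank neither rises nor sinks, has a friction of 0.14 N m and stays where it is left. It starts between 0 and 3.
- handle_hinge (a point): Middle of the horizontal pin at the end of the steel crank arm on which the handle folds, 55 mm from the crank axis, 178 mm above the bench. The pin lies across the arm (along the circle that the arm's end describes). The arm is 14 mm wide, its top 13 mm below the pin; two fork cheeks (23 mm over all) hold the pin. Only the arm and the 18 mm thick hub lie under the folded ball above the head of the press.
- crank_handle (a joint): Folding angle of the handle in rad: 0 = folded flat, lying along the arm from the pin back over the crank axis; 1.57 = standing straight up (stop at 1.6). Its hinge is stiff (0.06 N m) and stays where it is left.
- grip_ball (a point): Centre of the black ball, 25 mm in diameter, at the free end of the handle, 50 mm from the folding pin; the place to hold the handle. The ball turns freely on the handle's own long axis. The handle's steel stem is 12 mm thick.
- foot_face (a point): Centre of the underside of the sprung foot, a steel disc 48 mm in diameter and 6 mm thick under the steel ram. The orange plunger is seen between disc and ram.
- foot (a joint): How far the sprung foot is squeezed up into the ram, in m: 0 = free (12 mm of orange plunger showing), 0.012 = fully in (no orange showing). Its spring has 4 N of preload and 2 N per mm. Half-way in is 0.006.
- carton: Flat carton, 87 x 120 x 30 mm (x, y, z), lying loose on the press's base plate (16 mm above the bench) under the foot. Origin: centre of its underside, so its top is 30 mm above that.
- lamp_elbow (a point): Obstacle, never moves: elbow of the desk lamp (its top 480 mm above the bench). From it one lamp arm goes down to a clamp on the bench's edge near x 0.34, y -0.10; another runs down to the left to a long shade (x 0.39 to 0.48, y 0 to 0.61, 200 to 260 mm above the bench). Cross the lamp above 0.5 m, or keep clear of it.
- thread_spool: Bystander: spool of dark red thread, 40 mm in diameter, 36 mm tall, upright. Origin: centre of its underside.
- glue_bottle: Bystander: white glue bottle with a red nozzle, 36 mm in diameter, 96 mm tall, upright. Origin: centre of its underside.
- tape_yellow: Bystander: roll of yellow tape lying flat, 60 mm in diameter, 18 mm tall. Origin: centre of its underside.

How it is judged:
By the outcome, as a careful person would: the job done as asked, in the order asked, and still so for the second after the job is handed in, with the robot touching nothing.
It also fails if it takes over 67 s, if anything falls off the work surface, if the arm or the gripper's body presses on something with over 40 N, if the wrist force passes 120 N, or if a joint passes its speed limit or range.

## Robot

A 6-joint arm with a two-finger parallel gripper is mounted at the origin on a cart in front of the work surface, level with it; the furniture and walls round the work are solid. World frame = base frame: x ahead of the robot, y to its left, z up, the work surface at z = 0. Lengths are in mm, angles in rad, forces in N, time in s.
With the tool pointing down it reaches from about 325 to 775 mm from the base axis. Payload 9.3 kg.
Tool frame: the origin (TCP) lies midway between the tips of the shut fingers; the grasp point (between the pads) lies 19 mm behind it; y points along the fingers, x is the direction in which the jaws open and shut, and the axes are right-handed (so a half turn about y gives the same grasp; the last joint's range is limited). The gripper opens to 85 mm and grips with 20 to 120 N. Pads are 22 mm wide; open, the fingers measure 114 mm over their backs; the gripper's body (76 mm by 85 mm) begins 54 mm behind the grasp point. The pads swing forward as they close: fully open they stand 13 mm farther back than shut.
Start: joints at [0.958, 0.259, 0.021, 1.334, 0, 1.418], TCP at [244.074, 492.874, 231.279] pointing down, gripper open.
Joint ranges: [-3.04, 3.04], [-0.91, 1.82], [-1.04, 1.36], [-1.92, 1.95], [-1.52, 1.45], [-3.14, 3.14]. Speed limits (rad/s): [2.22, 2.22, 2.79, 3.14, 3.14, 3.14].

## Interface

Orientations are given as a unit quaternion [x, y, z, w].
In Python, from plant import ctrl, capture gives the robot as it stands. The module is installed in compiled form; this text tells all that it offers.
- The arm moves only by the tool apply_moves, never from a script. Its argument "deltas" is a list of rows, each a list of 2 entries, a list of its own where there are three numbers: the shift along the tool's x, y, z in cm, then the turn about the tool's y in degrees. In form: [[[x, y, z], turn], ...]. A call has 1 to 12 rows; each row is the pose to reach, as a shift and turn from the pose measured when the call began, along the tool's axes at that moment; what a row does not reach only later rows make up. A row lasts 1/10 s, in which the tool goes at most 50 mm and 8.59 degrees, less where a joint would pass 70% of its speed; a pose out of reach is approached as far as the arm can. A call with a gripper value outside its range is refused whole. "claw" is the opening, from 0 (shut) to 1 (fully open), set as the call begins (left out, the last holds). The fingers move at their own pace and stop on an object; "grip_force" is the grip in N (left out, the last holds). Time passes only in rows, so rows that repeat a pose let the fingers close. It gives the time, the measured TCP pose, the force and the opening at its end, in the units of the state.
- ctrl.sense(): the state, without advancing time (a new reading comes with each control period).
- capture(name): name is "side" or "top" or "wrist"; returns a dict with "image" (420x560x3 uint8, blue, green, red), "vertical_fov" (degrees; the focal length in pixels is half the picture's height over the tangent of half this angle, whatever the lens; pixels are square), "cx", "cy" (the principal point, pixels), "T" (4x4, takes a point from camera to world coordinates). Camera axes: x right, y down, z forward; pixel columns grow to the right and rows downward; lengths in mm; the calibration is good to about 2 mm. The wrist camera is an equidistant fisheye: a pixel r from the principal point sees the ray r / f radians off the axis. A picture is of the moment at which its call begins. There is no depth.
- ctrl.sign_off(): hands the job in, once; it reports no verdict.
The state is a dict: "clock": time; "qpos": joint angles; "qvel": joint speeds; "joint_torque": joint torques, N m; "position": TCP position; "orientation": TCP orientation; "force": force on the tool from outside, world axes, zero at the start; "wrist_torque": the same for the moment, N m; "finger_gap": finger opening in mm.
Only numpy, scipy, OpenCV 4.12 (cv2) and the standard library are available. Lean on these libraries where they do the work, as an engineer would, in place of code of your own. Each camera call takes 0.05 s, during which the arm holds its last target.

## Working session

There is one attempt and no reset: what is moved stays moved. The work goes in short steps, Python scripts to look and compute and a tool call to move; the robot and the scene stay as the last step left them, time stands still between calls to the robot, and variables do not carry over. Pictures are saved under pics/ and viewed, and the job is handed in when it is done.

Besides the shell and the picture viewer there is one more tool, called after ">>>" as name([rows], argument=value, ...), one row to a line, values as JSON. apply_moves: Moves the arm, as the interface text tells. Its arguments: {"type":"object","properties":{"deltas":{"type":"array","items":{"type":"array"}},"claw":{"type":"number"},"grip_force":{"type":"number"}},"required":["deltas"]}

```bash
mkdir -p pics; ls
python3 - <<'E'
from plant import ctrl,capture
import cv2
s=ctrl.sense()
for k in s: print(k,s[k])
for n in ["side","top","wrist"]:
    c=capture(n); cv2.imwrite(f"pics/{n}0.png",c["image"]); print(n,c["vertical_fov"],c["cx"],c["cy"]); print(c["T"])
    import pickle; pickle.dump(c,open(f"{n}0.pkl","wb"))
E
```

```text
pics
clock 0.0
qpos [ 9.58416159e-01  2.59142512e-01  2.07170309e-02  1.33370533e+00
 -6.81562346e-06  1.41823890e+00]
qvel [-0.0001044   0.0018526   0.00077575  0.00150314 -0.00041879  0.00061975]
joint_torque [-4.12143800e-04 -5.55648386e+01  3.44523311e+01  1.35981457e-02
 -1.73933659e-04  1.40164718e-05]
position [243.88986242 492.62434703 230.67556217]
orientation [ 0.600976    0.37246452 -0.37333069 -0.60060156]
force [ 0.5402381  -0.03693298  0.11516101]
wrist_torque [ 0.06234023 -0.01547387 -0.02990903]
finger_gap 85.094335022489
side 54.93345797980394 281.1653653016228 210.71929851162284
[[-9.92935032e-01 -8.49501433e-02  8.28462194e-02  4.59965300e+02]
 [-1.17386971e-01  8.05204387e-01 -5.81262587e-01  3.13365569e+02]
 [-1.73297992e-02 -5.86881052e-01 -8.09487683e-01  9.48469226e+02]
 [ 0.00000000e+00  0.00000000e+00  0.00000000e+00  1.00000000e+00]]
top 47.479515929982156 273.0731080790277 210.1708964297164
[[-7.07758897e-03 -9.92493822e-01  1.22089803e-01  4.22281845e+02]
 [-9.99959393e-01  7.70565744e-03  4.67291960e-03 -1.99005045e+02]
 [-5.57862604e-03 -1.22051773e-01 -9.92508057e-01  1.28079759e+03]
 [ 0.00000000e+00  0.00000000e+00  0.00000000e+00  1.00000000e+00]]
wrist 65.70646984690485 278.4169024852045 200.68600915007653
[[ 4.44093562e-01  8.50134437e-01  2.82935235e-01  1.71097865e+02]
 [ 8.95980316e-01 -4.21219941e-01 -1.40687718e-01  5.28150398e+02]
 [-4.25511112e-04  3.15982911e-01 -9.48764786e-01  3.73314192e+02]
 [ 0.00000000e+00  0.00000000e+00  0.00000000e+00  1.00000000e+00]]
```

View pics/side0.png

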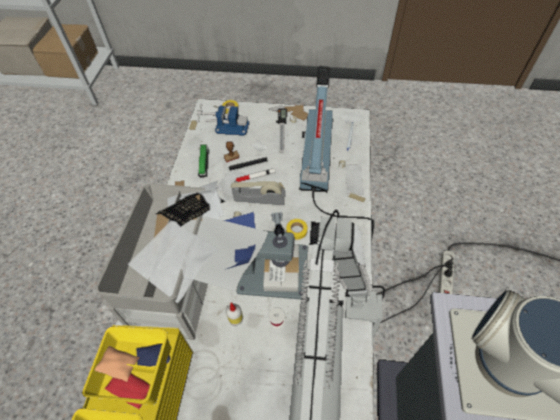

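View pics/top0.png

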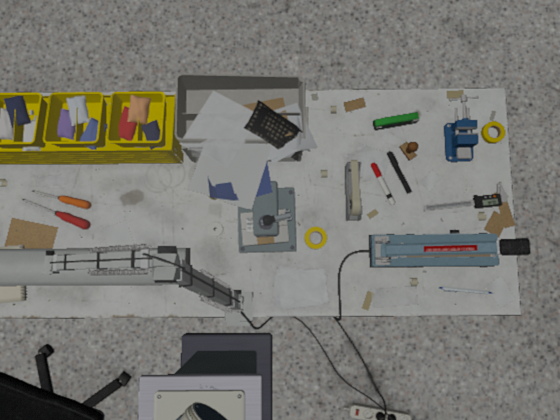

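View pics/wrist0.png

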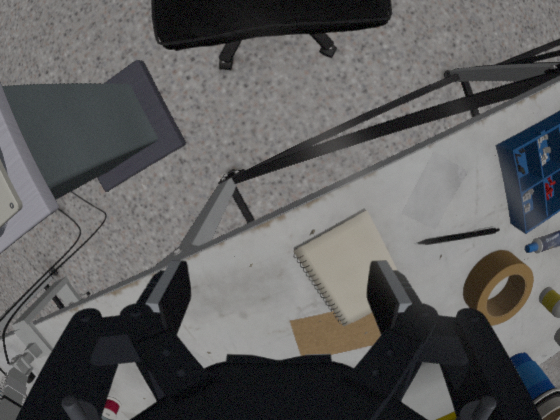

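```bash
cat > h.py <<'E'
import numpy as np, cv2, pickle
def foc(c): return c["image"].shape[0]/2/np.tan(np.radians(c["vertical_fov"])/2)
def ray(c,u,v,fish=False):
    f=foc(c); x=(u-c["cx"])/f; y=(v-c["cy"])/f
    if fish:
        r=np.hypot(x,y); d=np.array([x/r*np.sin(r),y/r*np.sin(r),np.cos(r)]) if r>1e-9 else np.array([0,0,1.])
    else: d=np.array([x,y,1.])
    T=np.array(c["T"]); d=T[:3,:3]@d
    return T[:3,3],d/np.linalg.norm(d)
def onz(c,u,v,z,fish=False):
    o,d=ray(c,u,v,fish); return o+d*(z-o[2])/d[2]
def proj(c,p,fish=False):
    T=np.array(c["T"]); q=T[:3,:3].T@(np.asarray(p,float)-T[:3,3]); f=foc(c)
    if fish:
        a=np.arctan2(np.hypot(q[0],q[1]),q[2]); n=np.hypot(q[0],q[1]); return c["cx"]+f*a*q[0]/n, c["cy"]+f*a*q[1]/n
    return c["cx"]+f*q[0]/q[2], c["cy"]+f*q[1]/q[2]
def tri(rays):
    A=np.zeros((3,3));b=np.zeros(3)
    for o,d in rays:
        M=np.eye(3)-np.outer(d,d);A+=M;b+=M@o
    p=np.linalg.solve(A,b); return p,[np.linalg.norm((np.eye(3)-np.outer(d,d))@(p-o)) for o,d in rays]
def load(n): return pickle.load(open(n+".pkl","rb"))
def crop(c,u0,v0,u1,v1,s,out):
    cv2.imwrite(out,cv2.resize(c["image"][v0:v1,u0:u1],None,fx=s,fy=s,interpolation=cv2.INTER_CUBIC))
def snap(n,tag):
    from plant import capture
    c=capture(n); pickle.dump(c,open(tag+".pkl","wb")); return c
E
python3 -c "
from h import *
crop(load('side0'),210,190,350,340,5,'pics/side0c.png')
crop(load('top0'),220,160,340,265,6,'pics/top0c.png')"
```

```text
(no output)
```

View pics/side0c.png

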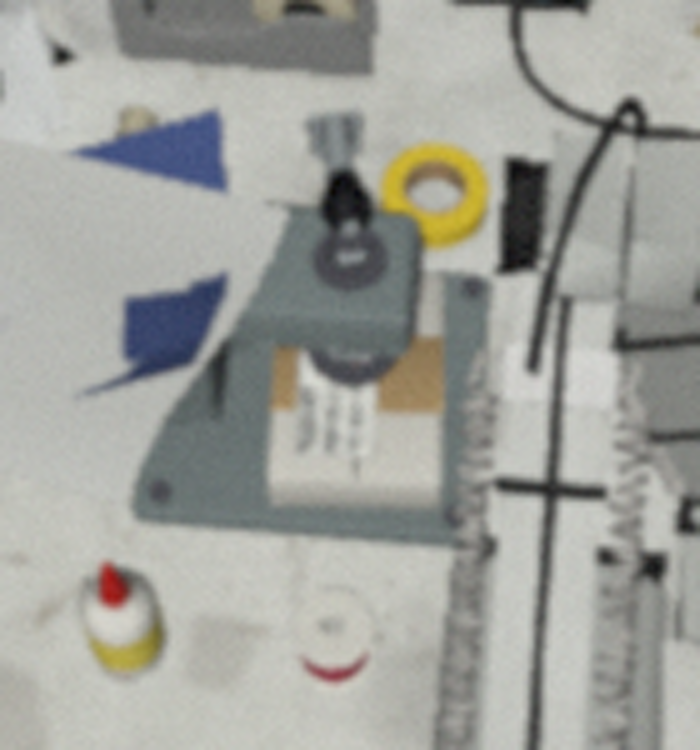

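View pics/top0c.png

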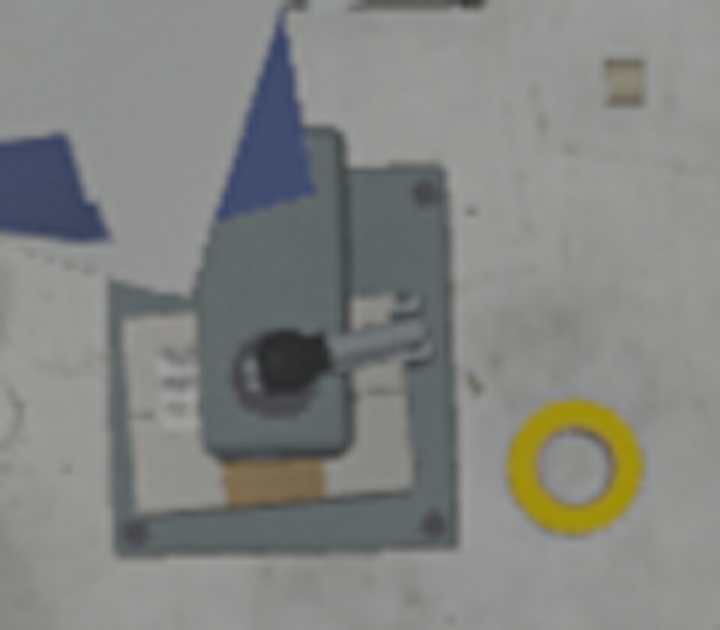

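```bash
python3 -c "
from h import *
s=load('side0');t=load('top0')
S=lambda u,v:(210+(u+.5)/5-.5,190+(v+.5)/5-.5)
P=lambda u,v:(220+(u+.5)/6-.5,160+(v+.5)/6-.5)
np.set_printoptions(precision=1,suppress=True)
def two(n,a,b): print(n,*tri([ray(s,*S(*a)),ray(t,*P(*b))]))
two('ball',(348,200),(287,361))
two('hinge',(333,128),(413,338))
two('hub', (350,255),(280,362))
two('paper corner right (blue tip)',(228,192),(315,190))
two('paper low corner',(290,207),(195,297))
two('tape',(436,195),(575,467))
for n,(u,v),z in [('ball',(287,361),178),('hinge',(413,338),178),('base fl',(117,555),16),('base fr',(458,548),16),('base br',(443,167),16),('carton fl',(138,515),46),('carton fr',(412,490),46),('cart br',(402,295),46),('cart bl',(122,318),46),('head fr',(350,440),145)]: print(n,onz(t,*P(u,v),z))
print('spool',onz(s,*S(335,625),36),'bottle',onz(s,*S(115,580),96))
"
```

```text
ball [ 535.4 -180.7  187.1] [np.float64(0.7075779324142882), np.float64(0.7075779324141218)]
hinge [ 547.2 -229.5  172.5] [np.float64(2.3149265610352314), np.float64(2.3149265610351146)]
hub [ 537.1 -177.2  146. ] [np.float64(1.452691883277275), np.float64(1.4526918832774187)]
paper corner right (blue tip) [ 599.  -191.8  168.4] [np.float64(5.065091555481067), np.float64(5.065091555481173)]
paper low corner [ 555.3 -147.4  228.8] [np.float64(0.7721384604644784), np.float64(0.7721384604646814)]
tape [ 505.2 -305.4    8.1] [np.float64(0.4480736149744181), np.float64(0.44807361497451387)]
ball [ 535.6 -180.5  178. ]
hinge [ 544.2 -229.4  178. ]
base fl [ 467.  -102.5   16. ]
base fr [ 469.  -252.6   16. ]
base br [ 639.  -248.1   16. ]
carton fl [ 483.1 -113.8   46. ]
carton fr [ 492.9 -231.8   46. ]
cart br [ 577.6 -228.4   46. ]
cart bl [ 568.5 -106.8   46. ]
head fr [ 507.3 -204.8  145. ]
spool [528.6 -41.   36. ] bottle [624.3 -27.6  96. ]
```

```bash
python3 -c "
from h import *
from scipy.spatial.transform import Rotation as Ro
s=load('side0');t=load('top0')
S=lambda u,v:(210+(u+.5)/5-.5,190+(v+.5)/5-.5)
P=lambda u,v:(220+(u+.5)/6-.5,160+(v+.5)/6-.5)
np.set_printoptions(precision=2,suppress=True)
print(Ro.from_quat([ 0.600976 ,   0.37246452 ,-0.37333069, -0.60060156]).as_matrix())
def two(n,a,b): print(n,*tri([ray(s,*S(*a)),ray(t,*P(*b))]))
two('blue A',(218,110),(315,190))
two('blue B',(228,190),(215,222))
two('blue C',(75,150),(285,5))
print('elbow',onz(t,185,255,470),onz(t,185,285,470))
w=load('wrist0');T=np.array(w['T']);print(Ro.from_quat([ 0.600976 ,   0.37246452 ,-0.37333069, -0.60060156]).as_matrix().T@(T[:3,3]-np.array([243.9,492.6,230.7])))
crop(s,100,170,290,340,4,'pics/side0p.png')
crop(t,160,60,320,200,5,'pics/top0p.png')
crop(t,130,220,270,330,5,'pics/top0l.png')
"
```

```text
[[ 0.44 -0.   -0.9 ]
 [ 0.9  -0.    0.44]
 [-0.   -1.    0.  ]]
blue A [ 593.8  -192.16  232.19] [np.float64(0.11828646488483532), np.float64(0.11828646488494855)]
blue B [ 583.45 -154.81  226.39] [np.float64(0.5810484295438986), np.float64(0.5810484295440465)]
blue C [ 664.04 -181.33  207.83] [np.float64(5.178654602775643), np.float64(5.178654602775759)]
elbow [446.71 -45.54 470.  ] [396.5  -46.31 470.  ]
[  -0.64 -142.6    81.05]
```

View pics/side0p.png

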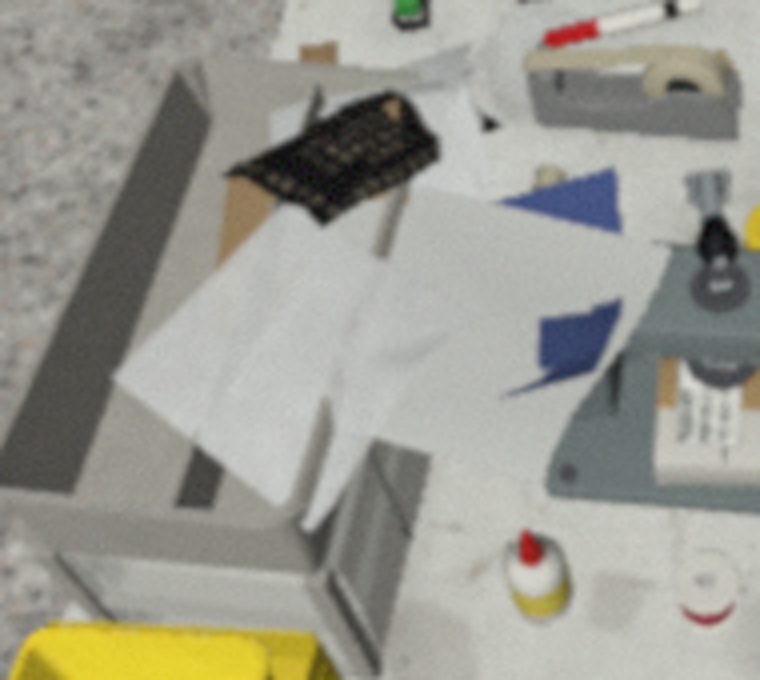

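View pics/top0p.png

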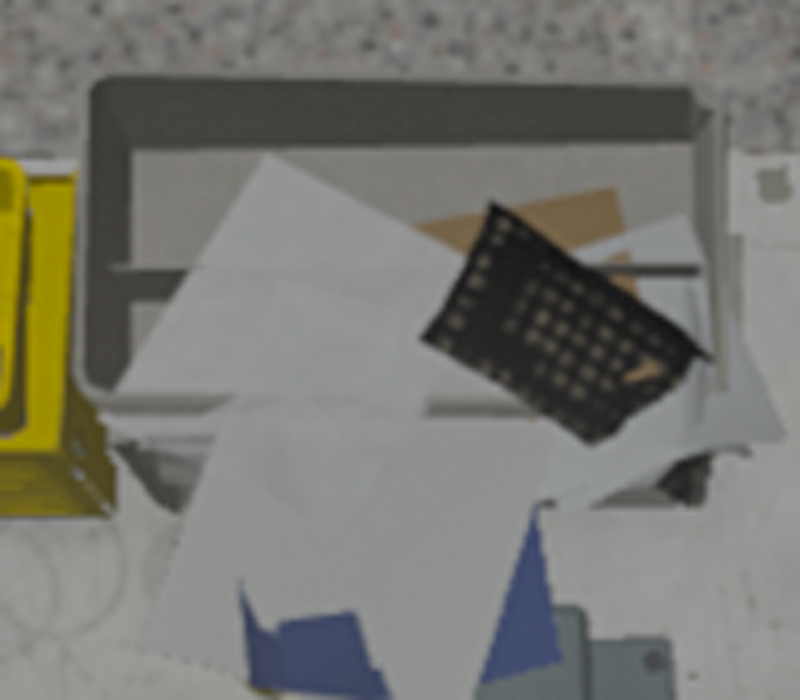

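View pics/top0l.png

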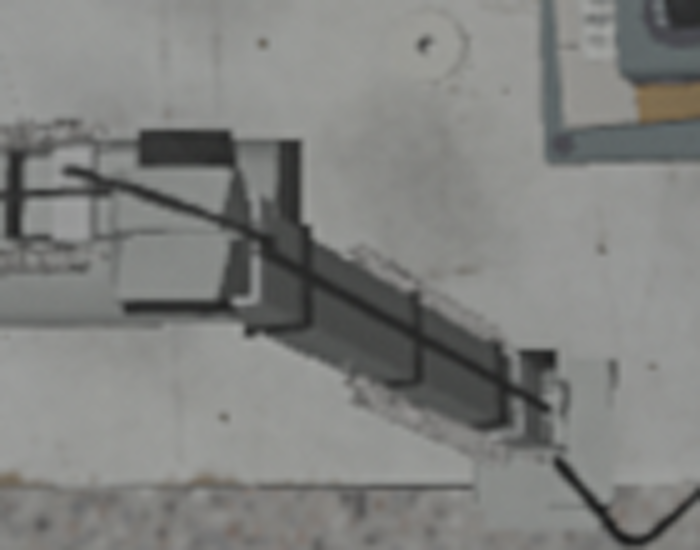

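>>> apply_moves([
  [[0,-5,0],0],
  [[0,-10,0],0],
  [[0,-15,0],0],
  [[0,-20,0],0],
  [[0,-25,0],0],
  [[0,-30,0],0],
  [[0,-34,0],0],
  [[0,-34,0],0],
], claw=1)

```text
clock: 0.95
position: [235.0, 474.7, 488.6]
orientation: [-0.593, -0.389, 0.356, 0.608]
force: [-0.2, -0.4, -0.1]
finger_gap: 85.4
```

>>> apply_moves([
  [[0,-3,0],0],
  [[0,-6,0],0],
])

```text
clock: 1.15
position: [229.2, 463.8, 509.7]
orientation: [-0.586, -0.403, 0.342, 0.614]
force: [-0.3, -1.0, -0.4]
finger_gap: 85.7
```

Run:
```python
from plant import ctrl
import numpy as np
np.set_printoptions(precision=3,suppress=True)
from scipy.spatial.transform import Rotation as Ro
s=ctrl.sense()
for k in ("clock","qpos","qvel","position"): print(k,s[k])
print(Ro.from_quat(s["orientation"]).as_matrix())
```

```text
clock 1.15
qpos [0.948 0.227 0.699 1.948 0.003 1.408]
qvel [-0.018 -0.182  0.08  -0.002  0.007 -0.017]
position [229.197 463.832 509.731]
[[ 0.441  0.053 -0.896]
 [ 0.892  0.078  0.444]
 [ 0.094 -0.996 -0.012]]
```

```bash
cat > mv.py <<'E'
import sys,json,numpy as np
from scipy.spatial.transform import Rotation as Ro
from plant import ctrl
np.set_printoptions(precision=3,suppress=True)
def state():
    s=ctrl.sense(); R=Ro.from_quat(s["orientation"]).as_matrix(); p=np.array(s["position"])
    print("t",round(s["clock"],2),"p",p.round(1),"q",np.array(s["qpos"]).round(3),"F",np.array(s["force"]).round(1),"gap",round(s["finger_gap"],1))
    print("heading",round(np.degrees(np.arctan2(R[1,0],R[0,0])),1),"tooly",R[:,1].round(3))
    return p,R
def to(targets,heading=None):
    p,R=state()
    for t in targets: print(np.array(t),"->cm",(R.T@(np.array(t,float)-p)/10).round(2))
    if heading is not None:
        h=np.degrees(np.arctan2(R[1,0],R[0,0])); print("turn",round(-((heading-h+180)%360-180),1))
E
python3 -c "
from mv import *
to([[400,440,520],[560,300,520],[600,120,520],[590,-60,520],[545,-330,520],[533,-330,400]],180)"
```

```text
t 1.15 p [229.2 463.8 509.7] q [0.948 0.227 0.699 1.948 0.003 1.408] F [-0.3 -1.  -0.4] gap 85.7
heading 63.7 tooly [ 0.053  0.078 -0.996]
[400 440 520] ->cm [  5.51  -0.31 -16.37]
[560 300 520] ->cm [  0.07  -0.57 -36.92]
[600 120 520] ->cm [-14.23  -1.77 -48.5 ]
[590 -60 520] ->cm [-30.74  -3.24 -55.6 ]
[ 545 -330  520] ->cm [-56.82  -5.59 -63.57]
[ 533 -330  400] ->cm [-58.47   6.29 -62.34]
turn -116.3
```

>>> apply_moves([
  [[2.5,0,-5],0],
  [[4.5,0,-10],0],
  [[5,0,-15],0],
  [[4,-0.5,-20],-8],
  [[3,-0.5,-25],-16],
  [[2,-0.5,-30],-24],
  [[1,-0.5,-34],-32],
  [[0,-0.5,-37],-40],
  [[-4,-0.5,-40],-48],
  [[-8,-1,-44],-56],
])

```text
clock: 2.15
position: [566.2, 217.6, 482.2]
orientation: [0.362, 0.651, -0.571, -0.344]
force: [1.2, -0.6, -0.1]
finger_gap: 85.2
```

```bash
python3 -c "
from mv import *
to([[600,120,520],[590,-60,520],[545,-330,520],[533,-330,400]],180)"
```

```text
t 2.15 p [566.2 217.6 482.2] q [ 0.195  0.384  0.855  1.948  0.068 -0.325] F [ 1.2 -0.6 -0.1] gap 85.2
heading 120.1 tooly [ 0.078  0.085 -0.993]
[600 120 520] ->cm [-10.01  -4.32   1.5 ]
[590 -60 520] ->cm [-25.08  -5.93  11.27]
[ 545 -330  520] ->cm [-46.17  -8.57  28.5 ]
[ 533 -330  400] ->cm [-45.99   3.25  30.85]
turn -59.9
```

>>> apply_moves([
  [[-5,-0.5,1],-8],
  [[-10,0,2],-16],
  [[-15,0.5,5],-24],
  [[-20,1,8],-32],
  [[-25,1.5,11.5],-40],
  [[-29,2,15],-48],
  [[-33,2.5,19],-56],
  [[-37,3,22],-60],
  [[-41,3,26],-60],
  [[-45,3,30],-60],
  [[-46,3.2,31],-60],
])

```text
clock: 3.25
position: [539.3, -294.9, 406.4]
orientation: [0.028, 0.736, -0.676, 0.027]
force: [1.3, -0.1, -0.4]
finger_gap: 85.3
```

```bash
python3 -c "
from mv import *
to([[533,-330,300],[533,-330,130]],180)
from h import *
c=snap('wrist','w1');cv2.imwrite('pics/w1.png',c['image'])
c=snap('side','s1');cv2.imwrite('pics/s1.png',c['image'])
"
```

```text
t 3.25 p [ 539.3 -294.9  406.4] q [-0.693  0.394  0.662  1.832  0.115 -2.263] F [ 1.3 -0.1 -0.4] gap 85.3
heading 179.8 tooly [ 0.078  0.085 -0.993]
[ 533 -330  300] ->cm [ 1.45 10.22  4.4 ]
[ 533 -330  130] ->cm [ 2.78 27.1   5.84]
turn -0.2
```

View pics/w1.png

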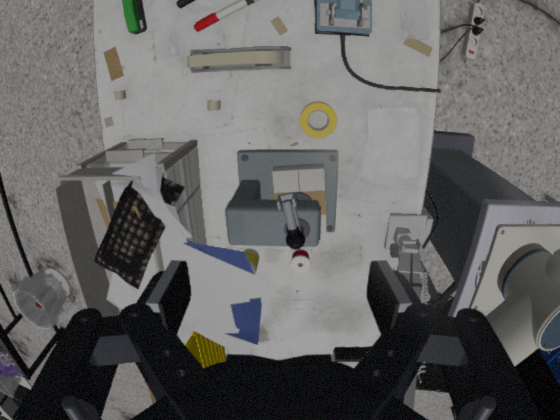

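View pics/s1.png

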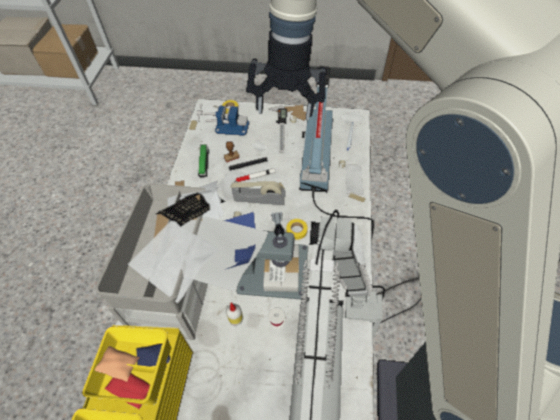

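```bash
python3 -c "
from h import *
crop(load('w1'),180,130,360,290,4,'pics/w1c.png')
"
```

```text
(no output)
```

View pics/w1c.png

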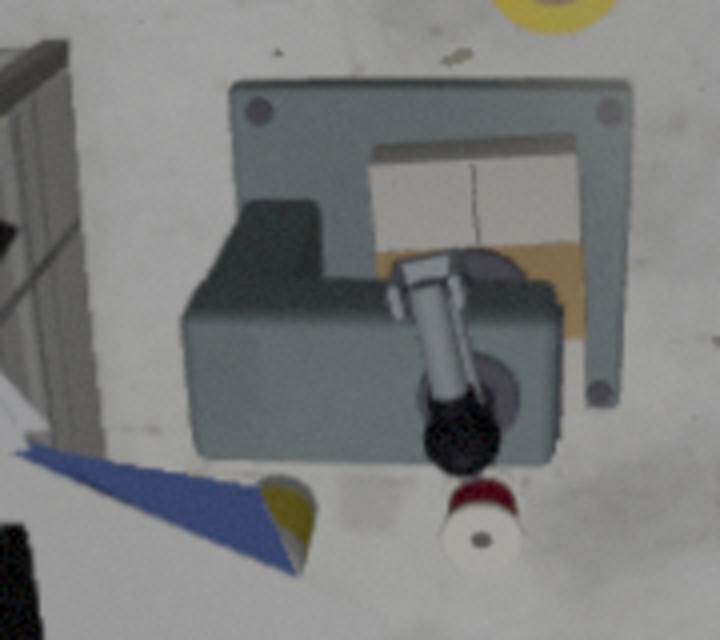

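>>> apply_moves([
  [[0.5,5,3],0],
  [[1,10,4.5],0],
  [[1.5,15,5],0],
  [[2,20,5.5],0],
  [[2.5,25,6],0],
  [[2.8,27,6],0],
  [[2.8,27,6],0],
])

```text
clock: 4.05
position: [528.4, -332.4, 123.9]
orientation: [0.027, 0.738, -0.673, 0.022]
force: [-0.0, -0.2, 0.3]
finger_gap: 85.0
```

```bash
python3 -c "
from mv import *
state()
from h import *
c=snap('wrist','w2');cv2.imwrite('pics/w2.png',c['image'])
"
```

```text
t 4.05 p [ 528.4 -332.4  123.9] q [-0.75   0.431 -0.002  1.15   0.114 -2.315] F [-0.  -0.2  0.3] gap 85.0
heading 179.4 tooly [ 0.069  0.092 -0.993]
```

View pics/w2.png

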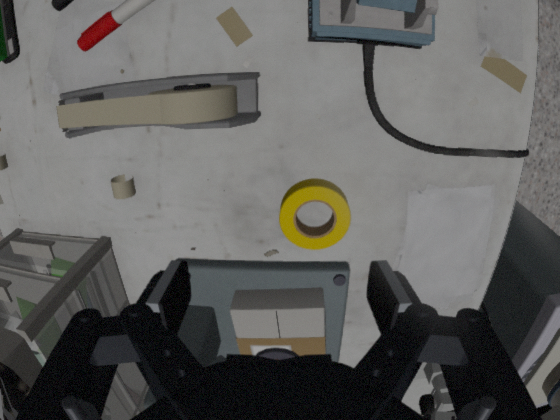

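```bash
python3 -c "
from h import *
s=load('side0');t=load('top0');w=load('w1')
S=lambda u,v:(210+(u+.5)/5-.5,190+(v+.5)/5-.5)
P=lambda u,v:(220+(u+.5)/6-.5,160+(v+.5)/6-.5)
W=lambda u,v:(180+(u+.5)/4-.5,130+(v+.5)/4-.5)
np.set_printoptions(precision=1,suppress=True)
def three(n,a,b,c):
    r=[]
    if a: r.append(ray(s,*S(*a)))
    if b: r.append(ray(t,*P(*b)))
    if c: r.append(ray(w,*W(*c),True))
    print(n,*tri(r))
three('ball st',(348,200),(287,361),None)
three('ball tw',None,(287,361),(462,434))
three('ball all',(348,200),(287,361),(462,434))
three('hinge tw',None,(413,338),(426,287))
three('hinge all',(333,128),(413,338),(426,287))
three('hub tw',None,(275,362),(470,390))
three('tape',(436,195),(575,467),None)
three('blueB',(228,190),(215,222),(297,574))
three('screw br',None,(425,193),(259,111))
three('screw fr',None,(433,525),(610,111))
three('screw fl',(160,490),None,None) if 0 else None
def plane(c,uv,y,f=False):
    o,d=ray(c,*uv,f); return o+d*(y-o[1])/d[1]
print('foot near rim (side)',plane(s,S(352,383),-153),plane(s,S(352,378),-153))
print('foot rim w1',plane(w,W(480,250),-201,True))
for n,uv in [('br',(259,111)),('fr',(610,111)),('fl',(600,392))]: print(n,onz(w,*W(*uv),16,True))
for n,uv in [('br',(425,193)),('fr',(433,525)),('fl',(137,532))]: print(n,onz(t,*P(*uv),16))
for n,uv in [('bfr',(375,165)),('frr',(575,153)),]: print('carton w',n,onz(w,*W(*uv),46,True))
"
```

```text
ball st [ 535.4 -180.7  187.1] [np.float64(0.7075779324142882), np.float64(0.7075779324141218)]
ball tw [ 535.9 -180.5  179.4] [np.float64(0.37909237507431265), np.float64(0.37909237507437976)]
ball all [ 535.9 -182.   183.7] [np.float64(0.9566841195579509), np.float64(1.5845749405510412), np.float64(0.8700982012831764)]
hinge tw [ 546.5 -229.3  173.8] [np.float64(1.8653870205612668), np.float64(1.8653870205611314)]
hinge all [ 547.5 -229.1  173.3] [np.float64(1.8637458176914419), np.float64(2.795792356623991), np.float64(0.9512066007509631)]
hub tw [ 536.8 -175.5  140.9] [np.float64(2.2630210203588708), np.float64(2.263021020358882)]
tape [ 505.2 -305.4    8.1] [np.float64(0.4480736149744181), np.float64(0.44807361497451387)]
blueB [ 583.8 -155.3  225.2] [np.float64(0.5573945594190586), np.float64(0.8587587624035146), np.float64(0.38520553259872475)]
screw br [ 627.6 -239.9   17.1] [np.float64(0.46249535929367397), np.float64(0.4624953592934747)]
screw fr [ 479.6 -241.7   12.3] [np.float64(0.30323705024381314), np.float64(0.3032370502437849)]
foot near rim (side) [ 533.4 -153.    66. ] [ 533.3 -153.    71.1]
foot rim w1 [ 533.  -201.    72.2]
br [ 628.2 -239.6   16. ]
fr [ 480.2 -242.6   16. ]
fl [ 477.1 -110.3   16. ]
br [ 627.3 -239.9   16. ]
fr [ 479.2 -241.7   16. ]
fl [ 477.1 -111.3   16. ]
carton w bfr [ 576.1 -226.1   46. ]
carton w frr [ 496.2 -233.2   46. ]
```

```bash
python3 -c "
from mv import *
to([[530,-325,255],[536,-181,255]],193.5)"
```

```text
t 4.1 p [ 529.8 -333.7  127.4] q [-0.75   0.429  0.004  1.153  0.114 -2.315] F [-0.4 -0.   0.9] gap 85.5
heading 179.4 tooly [ 0.072  0.088 -0.993]
[ 530 -325  255] ->cm [ -0.92 -12.6   -2.  ]
[ 536 -181  255] ->cm [ -1.38 -11.29 -16.35]
turn -14.1
```

>>> apply_moves([
  [[-0.4,-5,-0.5],-7],
  [[-0.8,-10,-1],-14],
  [[-0.9,-12.5,-2],-14],
  [[-1,-12.3,-6],-14],
  [[-1.2,-11.8,-11],-14],
  [[-1.4,-11.3,-16.3],-14],
  [[-1.4,-11.3,-16.3],-14],
], claw=0.6)

```text
clock: 4.8
position: [536.4, -176.7, 259.7]
orientation: [-0.055, 0.728, -0.673, 0.116]
force: [0.5, -0.8, 0.7]
finger_gap: 51.2
```

```bash
python3 -c "
from mv import *
to([[536,-181,200],[536,-181,168]],193.5)
from h import *
c=snap('wrist','w3');cv2.imwrite('pics/w3.png',c['image'])
c=snap('side','s3');cv2.imwrite('pics/s3.png',c['image'])
"
```

```text
t 4.8 p [ 536.4 -176.7  259.7] q [-0.527  0.252  0.08   1.375  0.114 -2.339] F [ 0.5 -0.8  0.7] gap 51.2
heading -166.3 tooly [ 0.077  0.087 -0.993]
[ 536 -181  200] ->cm [0.71 5.89 0.8 ]
[ 536 -181  168] ->cm [1.02 9.07 1.01]
turn 0.2
```

View pics/w3.png

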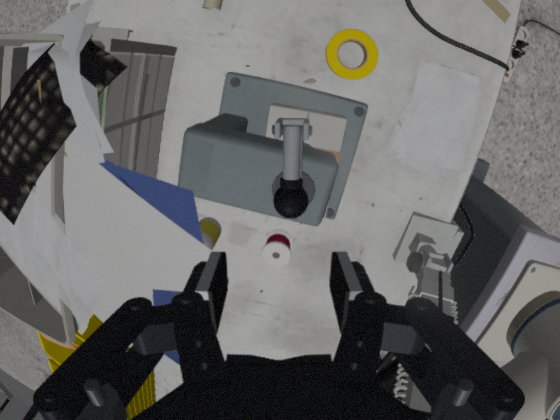

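View pics/s3.png

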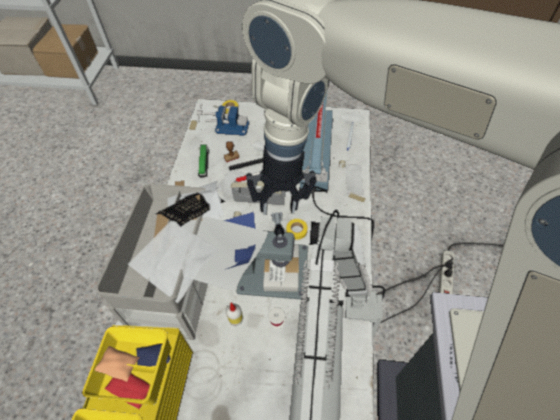

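```bash
python3 -c "
from h import *
s=load('side0');t=load('top0');w=load('w1');w3=load('w3')
P=lambda u,v:(220+(u+.5)/6-.5,160+(v+.5)/6-.5)
S=lambda u,v:(210+(u+.5)/5-.5,190+(v+.5)/5-.5)
W=lambda u,v:(180+(u+.5)/4-.5,130+(v+.5)/4-.5)
np.set_printoptions(precision=1,suppress=True)
# ball centroid by mask in w3
g=cv2.cvtColor(w3['image'],cv2.COLOR_BGR2GRAY)
m=(g<45).astype('uint8'); n,l,st,c=cv2.connectedComponentsWithStats(m[170:225,265:320]); i=1+np.argmax(st[1:,4]); print(st[i],c[i]+[265,170])
b=c[i]+np.array([265,170])
print('ball w1w3',*tri([ray(w,*W(462,434),True),ray(w3,290,198,True)]))
print('ball all',*tri([ray(t,*P(287,361)),ray(w,*W(462,434),True),ray(w3,290,198,True)]))
print('hinge',*tri([ray(t,*P(413,338)),ray(w,*W(426,287),True),ray(w3,291,129,True)]))
print('blueB',*tri([ray(s,*S(228,190)),ray(t,*P(215,222)),ray(w3,203,239,True)]))
crop(w3,150,50,370,260,3,'pics/w3c.png')
"
```

```text
[   9    7   34   41 1054] [290.5 198.1]
ball w1w3 [ 536.5 -182.6  182.9] [np.float64(0.40656478880668095), np.float64(0.40656478880678326)]
ball all [ 536.2 -180.5  178.5] [np.float64(0.6137251682810614), np.float64(0.513188644686776), np.float64(0.720649779412573)]
hinge [ 547.3 -229.   172.9] [np.float64(2.53659453707013), np.float64(1.2185658473917749), np.float64(1.3249118616074524)]
blueB [ 584.2 -155.9  223.5] [np.float64(0.7278020832481692), np.float64(1.5159560724656131), np.float64(0.9674785429786629)]
```

View pics/w3c.png

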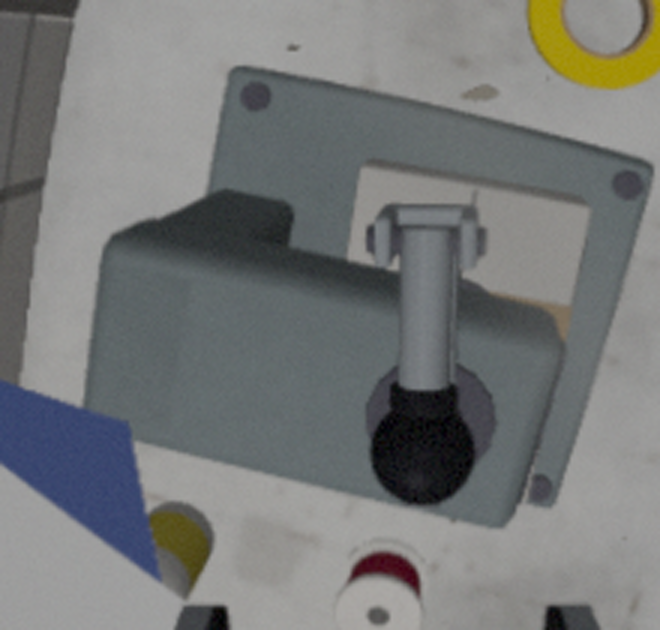

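>>> apply_moves([
  [[0.5,3,0.5],0],
  [[0.7,6,0.8],0],
  [[0.7,6,0.8],0],
  [[0.7,6,0.8],0],
])

```text
clock: 5.3
position: [536.8, -185.5, 199.3]
orientation: [-0.054, 0.728, -0.674, 0.115]
force: [-0.1, -0.7, 0.5]
finger_gap: 51.2
```

```bash
python3 -c "
from mv import *
to([[536.5,-180,168]],193.5)
from h import *
c=snap('wrist','w4');cv2.imwrite('pics/w4.png',c['image'])
"
```

```text
t 5.3 p [ 536.8 -185.5  199.3] q [-0.54   0.276 -0.041  1.231  0.113 -2.349] F [-0.1 -0.7  0.5] gap 51.2
heading -166.4 tooly [ 0.077  0.086 -0.993]
[ 536.5 -180.   168. ] ->cm [ 0.2   3.15 -0.33]
turn 0.1
```

View pics/w4.png

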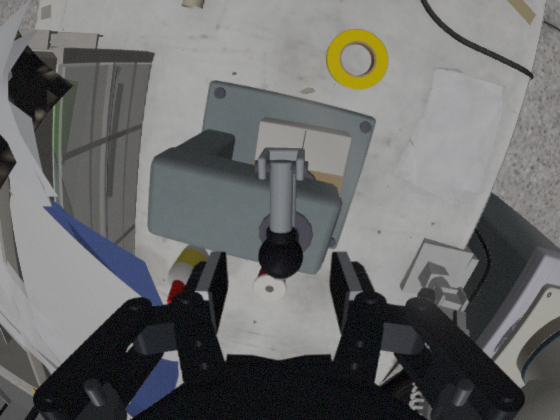

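>>> apply_moves([
  [[0.2,1,-0.1],0],
  [[0.2,1.7,-0.2],0],
  [[0.2,1.7,-0.2],0],
])

```text
clock: 5.65
position: [535.7, -182.3, 182.3]
orientation: [-0.054, 0.728, -0.674, 0.115]
force: [-0.2, -0.9, 0.0]
finger_gap: 51.3
```

```bash
python3 -c "
from mv import *
to([[536.5,-181,168]],193.5)
from h import *
c=snap('wrist','w5');cv2.imwrite('pics/w5.png',c['image'])
c=snap('side','s5');crop(c,190,120,350,280,4,'pics/s5.png')
"
```

```text
t 5.65 p [ 535.7 -182.3  182.3] q [-0.536  0.28  -0.08   1.188  0.113 -2.346] F [-0.2 -0.9  0. ] gap 51.3
heading -166.4 tooly [ 0.078  0.085 -0.993]
[ 536.5 -181.   168. ] ->cm [ 0.03  1.43 -0.02]
turn 0.1
```

View pics/w5.png

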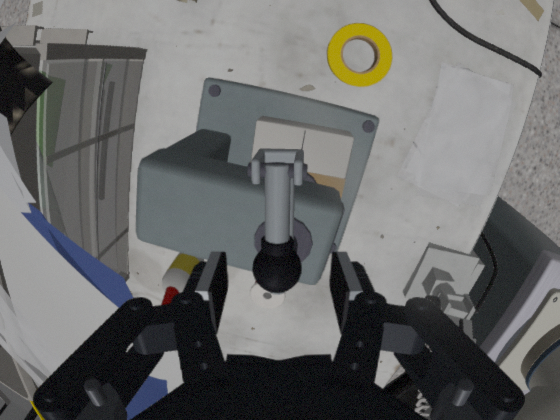

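View pics/s5.png

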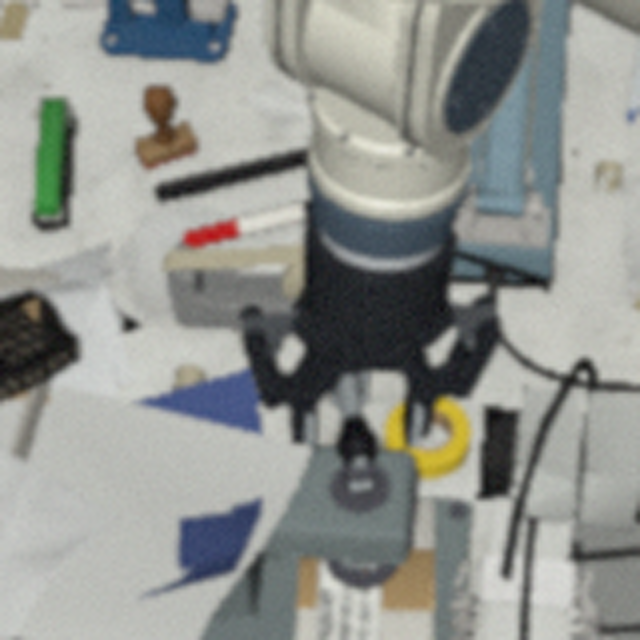

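>>> apply_moves([
  [[0,0.8,0],0],
  [[0,1.4,0],0],
  [[0,1.4,0],0],
])

```text
clock: 6.05
position: [536.7, -180.9, 167.9]
orientation: [-0.054, 0.728, -0.674, 0.115]
force: [-0.2, -0.3, 0.3]
finger_gap: 51.3
```

>>> apply_moves([
  [[0,0,0],0],
  [[0,0,0],0],
  [[0,0,0],0],
  [[0,0,0],0],
  [[0,0,0],0],
], claw=0, grip_force=30)

```text
clock: 6.55
position: [537.3, -180.7, 168.1]
orientation: [-0.054, 0.728, -0.674, 0.116]
force: [4.9, 2.9, -1.4]
finger_gap: 22.9
```

```bash
python3 -c "
from mv import *
to([[536.5,-181,168]],193.5)
from h import *
c=snap('wrist','w6');cv2.imwrite('pics/w6.png',c['image'])
"
```

```text
t 6.55 p [ 537.3 -180.7  168.1] q [-0.533  0.288 -0.105  1.154  0.114 -2.343] F [ 4.9  2.9 -1.4] gap 22.9
heading -166.4 tooly [ 0.078  0.086 -0.993]
[ 536.5 -181.   168. ] ->cm [0.09 0.   0.01]
turn 0.1
```

View pics/w6.png

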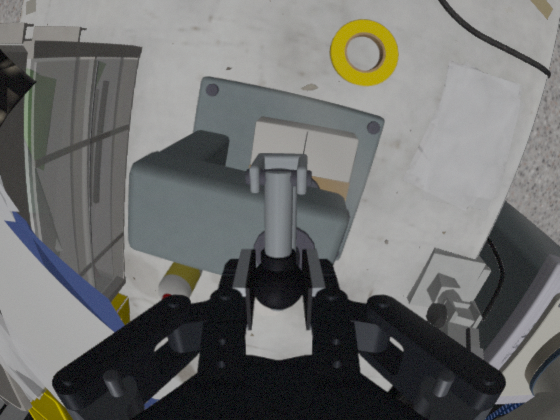

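```bash
cat >> mv.py <<'E'
def rel(ds):
    p,R=state()
    for d in ds: print((R.T@np.array(d,float)/10).round(2).tolist())
E
python3 -c "
from mv import *
a=np.radians(-76.5);d=np.array([np.cos(a),np.sin(a),0]);z=np.array([0,0,1])
rel([50*(1-np.cos(f))*d+50*np.sin(f)*z for f in np.radians([7.5,15,22.5,30,37.5,45,52.5,60])])"
```

```text
t 6.6 p [ 537.3 -180.7  168.1] q [-0.533  0.288 -0.105  1.154  0.114 -2.343] F [ 4.7  3.  -1.2] gap 23.3
heading -166.4 tooly [ 0.078  0.086 -0.993]
[-0.06, -0.65, 0.0]
[-0.12, -1.3, 0.09]
[-0.18, -1.93, 0.26]
[-0.24, -2.53, 0.51]
[-0.29, -3.09, 0.83]
[-0.34, -3.61, 1.23]
[-0.38, -4.07, 1.69]
[-0.41, -4.46, 2.21]
```

>>> apply_moves([
  [[0,-0.3,0],0],
  [[-0.06,-0.65,0],0],
  [[-0.1,-1,0.05],0],
  [[-0.12,-1.3,0.1],0],
  [[-0.15,-1.6,0.17],0],
  [[-0.18,-1.9,0.26],0],
])

```text
clock: 7.2
position: [538.1, -184.6, 187.1]
orientation: [-0.054, 0.728, -0.674, 0.116]
force: [3.8, -2.8, -5.7]
finger_gap: 23.1
```

```bash
python3 -c "
from mv import *
state()
from h import *
c=snap('wrist','w7');cv2.imwrite('pics/w7.png',c['image'])
"
```

```text
t 7.2 p [ 538.1 -184.6  187.1] q [-0.538  0.283 -0.063  1.202  0.114 -2.348] F [ 3.8 -2.8 -5.7] gap 23.1
heading -166.4 tooly [ 0.078  0.086 -0.993]
```

View pics/w7.png

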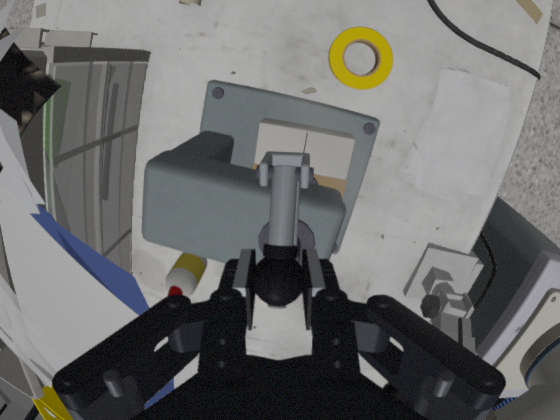

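```bash
cat >> mv.py <<'E'
def arc(f0,fs,adeg=-76.5):
    a=np.radians(adeg);d=np.array([np.cos(a),np.sin(a),0]);z=np.array([0,0,1]);f0=np.radians(f0)
    rel([50*(np.cos(f0)-np.cos(f))*d+50*(np.sin(f)-np.sin(f0))*z for f in np.radians(fs)])
E
python3 -c "
from mv import *
arc(22.5,[26,30,34,38,42,46,50,54,58,62])"
```

```text
t 7.25 p [ 538.3 -184.9  187.6] q [-0.538  0.282 -0.063  1.203  0.114 -2.348] F [ 2.4 -1.8 -3.3] gap 23.0
heading -166.4 tooly [ 0.078  0.086 -0.993]
[-0.03, -0.28, 0.11]
[-0.06, -0.6, 0.25]
[-0.08, -0.91, 0.42]
[-0.11, -1.2, 0.6]
[-0.14, -1.48, 0.81]
[-0.16, -1.75, 1.04]
[-0.18, -2.0, 1.28]
[-0.2, -2.23, 1.54]
[-0.22, -2.44, 1.82]
[-0.24, -2.63, 2.11]
```

>>> apply_moves([
  [[-0.03,-0.28,0.11],0],
  [[-0.06,-0.6,0.25],0],
  [[-0.08,-0.9,0.42],0],
  [[-0.11,-1.2,0.6],0],
  [[-0.14,-1.5,0.81],0],
  [[-0.16,-1.75,1.04],0],
  [[-0.18,-2,1.28],0],
  [[-0.2,-2.23,1.54],0],
  [[-0.22,-2.44,1.82],0],
  [[-0.24,-2.63,2.11],0],
])

```text
clock: 8.25
position: [543.2, -207.1, 212.6]
orientation: [-0.054, 0.728, -0.674, 0.115]
force: [-3.1, 1.1, -3.9]
finger_gap: 23.2
```

```bash
python3 -c "
from mv import *
arc(61,[65,69,73,77,81,85,89])
from h import *
c=snap('wrist','w8');cv2.imwrite('pics/w8.png',c['image'])
"
```

```text
t 8.25 p [ 543.2 -207.1  212.6] q [-0.567  0.296  0.021  1.277  0.114 -2.377] F [-3.1  1.1 -3.9] gap 23.2
heading -166.4 tooly [ 0.077  0.086 -0.993]
[-0.01, -0.18, 0.3]
[-0.03, -0.33, 0.61]
[-0.04, -0.47, 0.93]
[-0.05, -0.58, 1.26]
[-0.05, -0.67, 1.6]
[-0.05, -0.73, 1.94]
[-0.06, -0.77, 2.29]
```

View pics/w8.png

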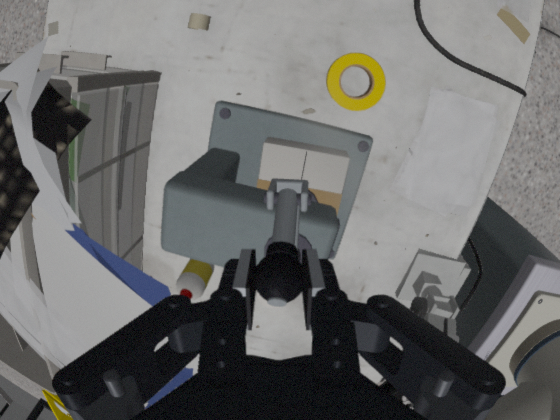

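>>> apply_moves([
  [[-0.01,-0.18,0.3],0],
  [[-0.02,-0.3,0.6],0],
  [[-0.03,-0.4,0.93],0],
  [[-0.04,-0.5,1.26],0],
  [[-0.04,-0.58,1.6],0],
  [[-0.05,-0.64,1.94],0],
  [[-0.05,-0.68,2.25],0],
  [[-0.05,-0.68,2.3],0],
])

```text
clock: 9.1
position: [549.1, -230.7, 218.3]
orientation: [-0.053, 0.728, -0.674, 0.116]
force: [-3.1, 2.6, -0.3]
finger_gap: 23.0
```

```bash
python3 -c "
from mv import *
state()
from h import *
c=snap('wrist','w9');cv2.imwrite('pics/w9.png',c['image'])
c=snap('side','s9');crop(c,190,120,350,280,4,'pics/s9.png')
"
```

```text
t 9.1 p [ 549.1 -230.7  218.3] q [-0.596  0.32   0.071  1.305  0.115 -2.406] F [-3.1  2.6 -0.3] gap 23.0
heading -166.4 tooly [ 0.078  0.085 -0.993]
```

View pics/w9.png

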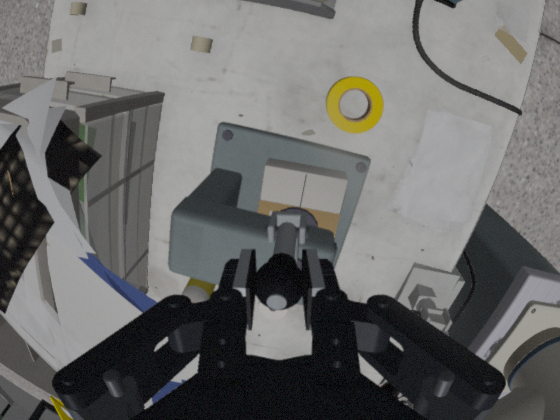

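View pics/s9.png

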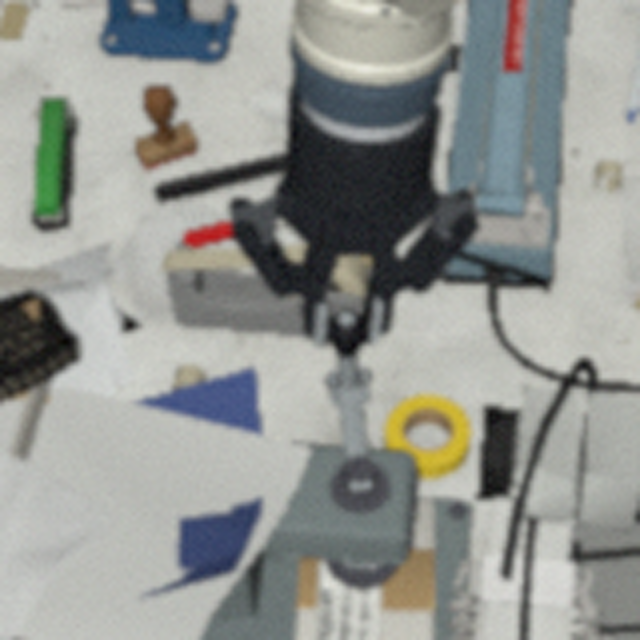

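```bash
cat >> mv.py <<'E'
def wind(C,r,ths):
    p,R=state(); e=p-np.array([C[0],C[1],0]); print("r,th now",np.hypot(e[0],e[1]).round(2),np.degrees(np.arctan2(e[1],e[0])).round(1))
    z=C[2]
    for t in ths:
        q=np.array([C[0]+r*np.cos(np.radians(t)),C[1]+r*np.sin(np.radians(t)),z]); print(t,(R.T@(q-p)/10).round(2).tolist())
E
python3 -c "
from mv import *
wind([535.5,-175.4,218.2],55,range(-80,-137,-5))"
```

```text
t 9.2 p [ 549.1 -230.7  218.3] q [-0.596  0.32   0.071  1.305  0.114 -2.406] F [-2.7  0.7 -0.5] gap 22.6
heading -166.4 tooly [ 0.078  0.085 -0.993]
r,th now 56.92 -76.2
-80 [0.37, -0.01, -0.2]
-85 [0.84, -0.06, -0.26]
-90 [1.31, -0.09, -0.35]
-95 [1.77, -0.13, -0.49]
-100 [2.22, -0.16, -0.66]
-105 [2.65, -0.19, -0.88]
-110 [3.05, -0.21, -1.13]
-115 [3.44, -0.23, -1.41]
-120 [3.8, -0.25, -1.73]
-125 [4.13, -0.26, -2.07]
-130 [4.43, -0.26, -2.45]
-135 [4.7, -0.26, -2.85]
```

>>> apply_moves([
  [[0.37,0,-0.15],0],
  [[0.84,-0.06,-0.25],0],
  [[1.3,-0.1,-0.35],0],
  [[1.77,-0.13,-0.5],0],
  [[2.22,-0.16,-0.66],0],
  [[2.65,-0.19,-0.88],0],
])

```text
clock: 9.8
position: [520.8, -228.7, 218.3]
orientation: [-0.053, 0.727, -0.675, 0.116]
force: [3.1, -0.6, -2.6]
finger_gap: 23.0
```

```bash
python3 -c "
from mv import *
wind([535.5,-175.4,218.2],55,range(-105,-171,-5))"
```

```text
t 9.8 p [ 520.8 -228.7  218.3] q [-0.621  0.275  0.007  1.287  0.114 -2.431] F [ 3.1 -0.6 -2.6] gap 23.0
heading -166.4 tooly [ 0.078  0.084 -0.993]
r,th now 55.3 -105.4
-105 [-0.05, 0.01, -0.01]
-110 [0.36, -0.01, -0.26]
-115 [0.75, -0.03, -0.54]
-120 [1.11, -0.04, -0.86]
-125 [1.44, -0.05, -1.2]
-130 [1.74, -0.06, -1.58]
-135 [2.0, -0.06, -1.98]
-140 [2.24, -0.06, -2.4]
-145 [2.43, -0.05, -2.84]
-150 [2.58, -0.03, -3.29]
-155 [2.7, -0.01, -3.76]
-160 [2.77, 0.01, -4.23]
-165 [2.81, 0.04, -4.71]
-170 [2.8, 0.07, -5.19]
```

>>> apply_moves([
  [[0.36,0,-0.26],0],
  [[0.75,-0.03,-0.54],0],
  [[1.11,-0.04,-0.86],0],
  [[1.44,-0.05,-1.2],0],
  [[1.74,-0.06,-1.58],0],
  [[2,-0.06,-1.98],0],
  [[2.24,-0.06,-2.4],0],
  [[2.43,-0.05,-2.84],0],
  [[2.58,-0.03,-3.3],0],
  [[2.7,-0.01,-3.76],0],
  [[2.77,0,-4.23],0],
])

```text
clock: 10.9
position: [483.8, -194.0, 218.5]
orientation: [-0.053, 0.727, -0.675, 0.116]
force: [3.8, -1.4, -3.3]
finger_gap: 22.7
```

```bash
python3 -c "
from mv import *
wind([535.5,-175.4,218.2],55,range(-160,-226,-5))
from h import *
c=snap('wrist','w10');cv2.imwrite('pics/w10.png',c['image'])
c=snap('side','s10');cv2.imwrite('pics/s10.png',c['image'])"
```

```text
t 10.9 p [ 483.8 -194.   218.5] q [-0.608  0.192 -0.105  1.257  0.114 -2.418] F [ 3.8 -1.4 -3.3] gap 22.7
heading -166.4 tooly [ 0.079  0.084 -0.993]
r,th now 54.99 -160.2
-160 [0.0, 0.03, 0.02]
-165 [0.03, 0.05, -0.45]
-170 [0.03, 0.08, -0.93]
-175 [-0.03, 0.12, -1.41]
-180 [-0.12, 0.16, -1.88]
-185 [-0.25, 0.2, -2.34]
-190 [-0.42, 0.24, -2.78]
-195 [-0.63, 0.29, -3.21]
-200 [-0.88, 0.34, -3.62]
-205 [-1.16, 0.39, -4.01]
-210 [-1.47, 0.45, -4.37]
-215 [-1.82, 0.5, -4.7]
-220 [-2.19, 0.55, -4.99]
-225 [-2.58, 0.61, -5.26]
```

View pics/w10.png

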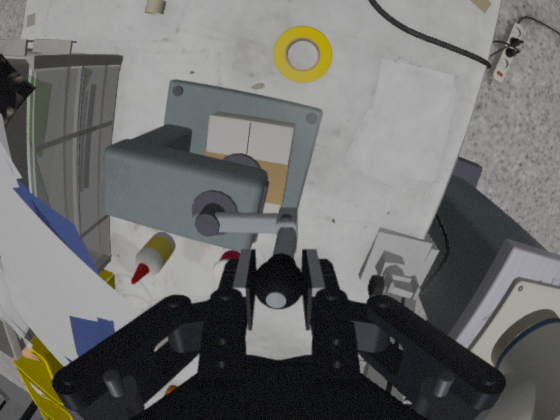

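View pics/s10.png

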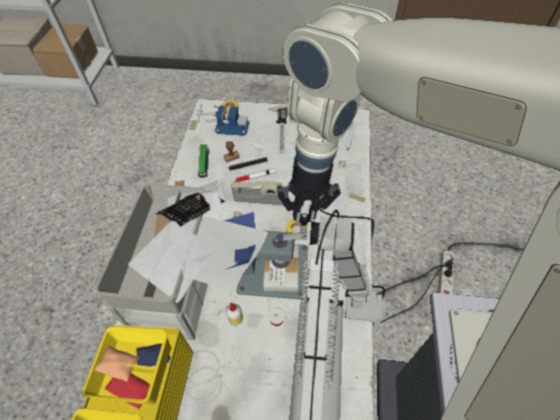

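>>> apply_moves([
  [[0.03,0.05,-0.45],0],
  [[0.03,0.08,-0.93],0],
  [[-0.03,0.12,-1.4],0],
  [[-0.12,0.16,-1.88],0],
  [[-0.25,0.2,-2.34],0],
  [[-0.42,0.24,-2.78],0],
  [[-0.63,0.29,-3.21],0],
  [[-0.88,0.34,-3.62],0],
  [[-1.16,0.39,-4],0],
  [[-1.47,0.44,-4.37],0],
])

```text
clock: 12.0
position: [488.8, -148.6, 218.8]
orientation: [-0.053, 0.726, -0.676, 0.116]
force: [9.0, -9.1, -2.7]
finger_gap: 22.7
```

```bash
python3 -c "
from mv import *
wind([535.5,-175.4,218.2],55,range(-210,-266,-5))
from h import *
c=snap('side','s11');cv2.imwrite('pics/s11.png',c['image'])"
```

```text
t 12.0 p [ 488.8 -148.6  218.8] q [-0.525  0.167 -0.136  1.238  0.111 -2.334] F [ 9.  -9.1 -2.7] gap 22.7
heading -166.4 tooly [ 0.081  0.081 -0.993]
r,th now 53.84 150.1
-210 [0.08, 0.05, -0.08]
-215 [-0.26, 0.11, -0.41]
-220 [-0.63, 0.16, -0.71]
-225 [-1.03, 0.22, -0.98]
-230 [-1.45, 0.27, -1.21]
-235 [-1.88, 0.33, -1.4]
-240 [-2.34, 0.38, -1.55]
-245 [-2.8, 0.43, -1.66]
-250 [-3.27, 0.48, -1.73]
-255 [-3.75, 0.53, -1.76]
-260 [-4.22, 0.58, -1.75]
-265 [-4.7, 0.62, -1.7]
```

View pics/s11.png

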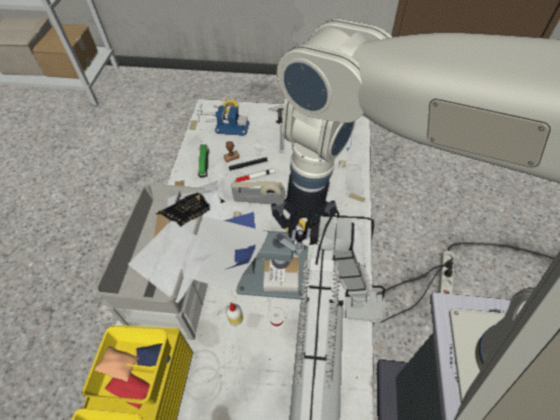

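```bash
python3 -c "
from mv import *
wind([537.2,-176.8,218.5],54.5,range(-210,-276,-5))"
```

```text
t 12.05 p [ 489.1 -148.1  218.8] q [-0.524  0.167 -0.136  1.238  0.111 -2.333] F [ 9.5 -6.4 -2.8] gap 22.7
heading -166.4 tooly [ 0.081  0.082 -0.993]
r,th now 56.0 149.2
-210 [-0.05, 0.02, 0.16]
-215 [-0.39, 0.08, -0.17]
-220 [-0.76, 0.13, -0.46]
-225 [-1.15, 0.18, -0.73]
-230 [-1.57, 0.24, -0.95]
-235 [-2.0, 0.29, -1.14]
-240 [-2.45, 0.35, -1.29]
-245 [-2.91, 0.4, -1.41]
-250 [-3.38, 0.45, -1.48]
-255 [-3.85, 0.5, -1.51]
-260 [-4.32, 0.54, -1.49]
-265 [-4.79, 0.59, -1.44]
-270 [-5.26, 0.63, -1.35]
-275 [-5.71, 0.66, -1.21]
```

>>> apply_moves([
  [[-0.39,0.08,-0.17],0],
  [[-0.76,0.13,-0.46],0],
  [[-1.15,0.18,-0.73],0],
  [[-1.57,0.24,-0.95],0],
  [[-2,0.29,-1.14],0],
  [[-2.45,0.35,-1.29],0],
  [[-2.91,0.4,-1.41],0],
  [[-3.38,0.45,-1.48],0],
])

```text
clock: 12.85
position: [519.0, -125.7, 218.6]
orientation: [-0.053, 0.726, -0.676, 0.116]
force: [-0.8, -6.7, 4.3]
finger_gap: 22.4
```

```bash
python3 -c "
from mv import *
wind([537.2,-176.8,218.5],54.5,range(-250,-316,-5))
from h import *
c=snap('side','s12');cv2.imwrite('pics/s12.png',c['image'])
c=snap('wrist','w12');cv2.imwrite('pics/w12.png',c['image'])
c=snap('top','t12');cv2.imwrite('pics/t12.png',c['image'])"
```

```text
t 12.85 p [ 519.  -125.7  218.6] q [-0.456  0.201 -0.093  1.239  0.108 -2.264] F [-0.8 -6.7  4.3] gap 22.4
heading -166.4 tooly [ 0.081  0.081 -0.993]
r,th now 54.2 109.6
-250 [0.04, 0.01, -0.03]
-255 [-0.43, 0.06, -0.05]
-260 [-0.9, 0.1, -0.04]
-265 [-1.37, 0.14, 0.01]
-270 [-1.84, 0.19, 0.1]
-275 [-2.29, 0.22, 0.24]
-280 [-2.73, 0.26, 0.41]
-285 [-3.16, 0.28, 0.62]
-290 [-3.56, 0.31, 0.87]
-295 [-3.95, 0.33, 1.15]
-300 [-4.3, 0.35, 1.47]
-305 [-4.63, 0.36, 1.81]
-310 [-4.93, 0.37, 2.18]
-315 [-5.19, 0.37, 2.58]
```

View pics/s12.png

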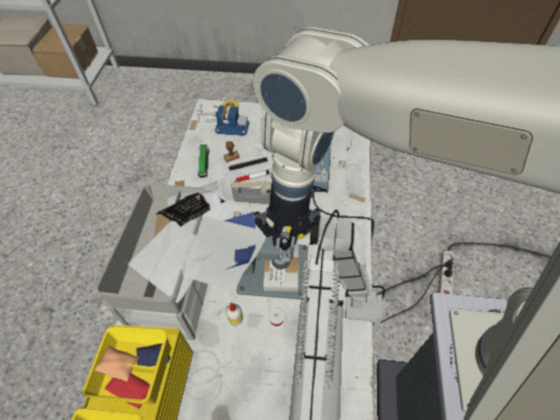

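View pics/w12.png

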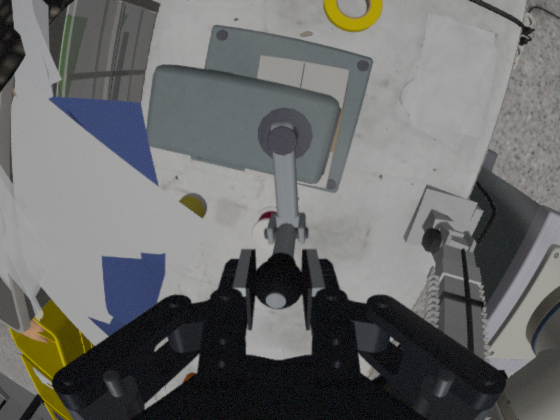

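View pics/t12.png

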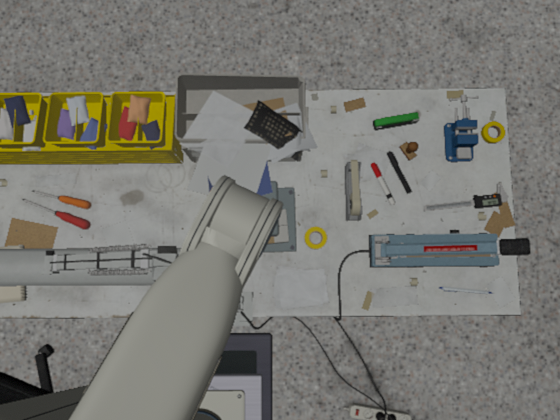

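```bash
python3 -c "
from h import *
s=load('side0');t=load('top0');w=load('w12')
np.set_printoptions(precision=1,suppress=True)
print('blueB pred',proj(w,[584,-156,224],True),'tip',proj(w,[555,-147,229],True),'A',proj(w,[593.8,-192,232],True))
crop(w,40,60,260,340,2.8,'pics/w12c.png')
S=lambda u,v:(100+(u+.5)/4-.5,170+(v+.5)/4-.5)
P=lambda u,v:(160+(u+.5)/5-.5,60+(v+.5)/5-.5)
# second blue patch corners: top (352,612),(280,625),(385,695),(240,580),(250,690); side (540,320),(540,370),(620,300),(500,395)
for n,a,b in [('D',(540,320),(352,612)),('E',(540,370),(280,625)),('F',(620,300),(385,695)),('G',(500,395),(240,580))]:
    print(n,*tri([ray(s,*S(*a)),ray(t,*P(*b))]))
"
```

```text
blueB pred (np.float64(158.75815088122965), np.float64(181.88581907195655)) tip (np.float64(210.62551811365609), np.float64(219.55220408194467)) A (np.float64(140.29226408265083), np.float64(103.94612763015586))
D [617.7 -97.6 224. ] [np.float64(0.8201711159813018), np.float64(0.8201711159811754)]
E [611.1 -65.9 229.2] [np.float64(0.8568167255947211), np.float64(0.8568167255947953)]
F [ 578.7 -112.8  226.2] [np.float64(0.00020430040756231967), np.float64(0.00020430040769732035)]
G [629.4 -48.4 232.2] [np.float64(0.8117548577099257), np.float64(0.8117548577098732)]
```

View pics/w12c.png

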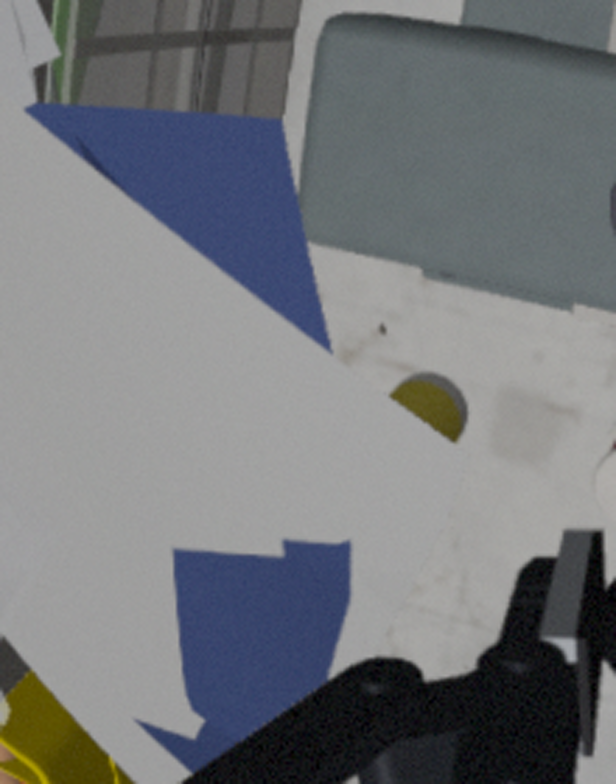

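```bash
python3 -c "
from h import *
a=load('side0');b=load('s12')
A=a['image'][225:300,235:325];B=b['image'][225:300,235:325]
cv2.imwrite('pics/cmp12.png',cv2.resize(np.hstack([A,B]),None,fx=4.4,fy=6,interpolation=cv2.INTER_CUBIC))
"
```

```text
(no output)
```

View pics/cmp12.png

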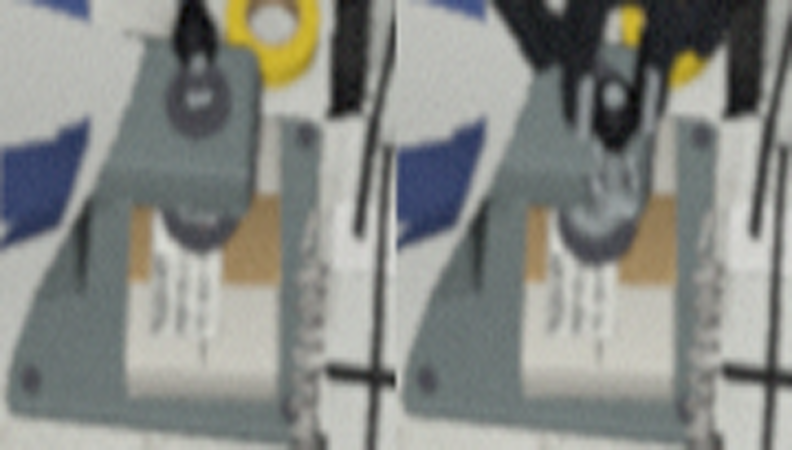

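>>> apply_moves([
  [[-0.22,0.03,-0.04],0],
  [[-0.43,0.06,-0.05],0],
  [[-0.66,0.08,-0.04],0],
  [[-0.9,0.1,-0.04],0],
])

```text
clock: 13.4
position: [527.9, -123.5, 218.6]
orientation: [-0.052, 0.726, -0.676, 0.117]
force: [-1.5, -7.5, 3.7]
finger_gap: 22.5
```

>>> apply_moves([
  [[-0.23,0.02,0.03],0],
  [[-0.47,0.04,0.05],0],
  [[-0.7,0.06,0.09],0],
  [[-0.94,0.09,0.14],0],
])

```text
clock: 13.8
position: [537.1, -122.9, 218.6]
orientation: [-0.053, 0.726, -0.676, 0.116]
force: [-3.0, -6.2, 5.6]
finger_gap: 22.9
```

```bash
python3 -c "
from mv import *
wind([537.2,-176.8,218.5],54.5,list(range(-265,-350,-5)))
from h import *
c=snap('wrist','w13');cv2.imwrite('pics/w13.png',c['image'])
c=snap('side','s13');crop(c,190,160,330,290,5,'pics/s13.png')"
```

```text
t 13.8 p [ 537.1 -122.9  218.6] q [-0.435  0.229 -0.057  1.245  0.107 -2.243] F [-3.  -6.2  5.6] gap 22.9
heading -166.4 tooly [ 0.081  0.08  -0.994]
r,th now 53.91 90.1
-265 [0.44, -0.03, -0.15]
-270 [-0.02, 0.01, -0.06]
-275 [-0.48, 0.05, 0.08]
-280 [-0.92, 0.08, 0.25]
-285 [-1.34, 0.11, 0.46]
-290 [-1.75, 0.14, 0.71]
-295 [-2.13, 0.16, 0.99]
-300 [-2.49, 0.17, 1.3]
-305 [-2.81, 0.19, 1.65]
-310 [-3.11, 0.19, 2.02]
-315 [-3.38, 0.2, 2.41]
-320 [-3.61, 0.19, 2.83]
-325 [-3.8, 0.19, 3.27]
-330 [-3.95, 0.18, 3.72]
-335 [-4.07, 0.16, 4.18]
-340 [-4.14, 0.14, 4.65]
-345 [-4.17, 0.12, 5.12]
```

View pics/w13.png

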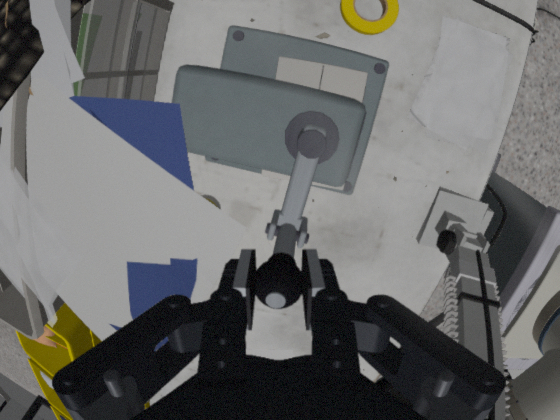

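View pics/s13.png

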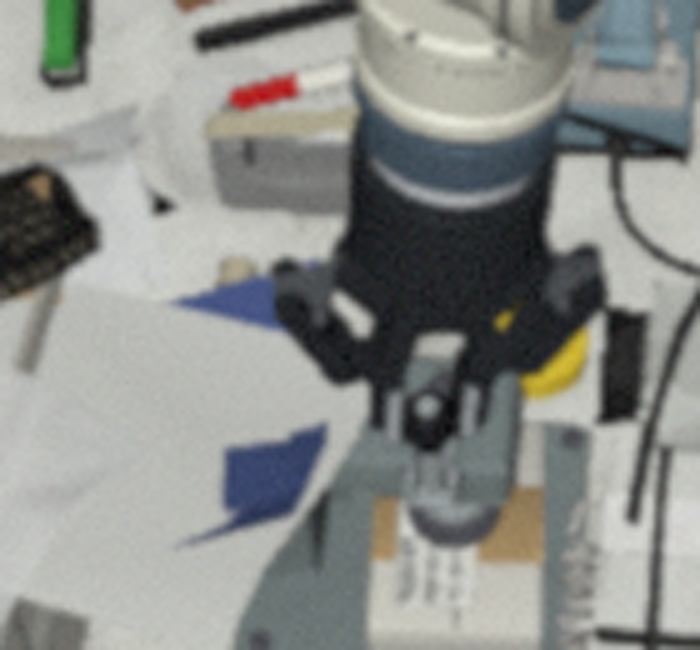

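>>> apply_moves([
  [[-0.24,0.03,0.12],0],
  [[-0.48,0.05,0.22],0],
])

```text
clock: 14.1
position: [542.3, -123.5, 218.5]
orientation: [-0.053, 0.726, -0.676, 0.116]
force: [-3.5, -0.9, 6.8]
finger_gap: 22.6
```

>>> apply_moves([
  [[-0.22,0.02,0.08],0],
  [[-0.44,0.03,0.17],0],
])

```text
clock: 14.3
position: [546.4, -123.9, 218.6]
orientation: [-0.053, 0.726, -0.676, 0.116]
force: [-2.7, -4.1, 5.8]
finger_gap: 22.7
```

>>> apply_moves([
  [[-0.21,0.02,0.1],0],
  [[-0.42,0.03,0.21],0],
])

```text
clock: 14.5
position: [550.5, -124.7, 218.6]
orientation: [-0.053, 0.726, -0.676, 0.115]
force: [-4.5, -2.9, 5.3]
finger_gap: 22.6
```

```bash
python3 -c "
from mv import *
wind([537,-178.3,218.5],54.5,list(range(-285,-350,-5)))
from h import *
c=snap('wrist','w14');cv2.imwrite('pics/w14.png',c['image'])
c=snap('side','s14');crop(c,190,160,330,290,5,'pics/s14.png')"
```

```text
t 14.5 p [ 550.5 -124.7  218.6] q [-0.428  0.253 -0.023  1.256  0.107 -2.236] F [-4.5 -2.9  5.3] gap 22.6
heading -166.4 tooly [ 0.078  0.081 -0.994]
r,th now 55.24 75.9
-285 [-0.04, 0.01, 0.1]
-290 [-0.44, 0.03, 0.35]
-295 [-0.83, 0.05, 0.63]
-300 [-1.18, 0.07, 0.95]
-305 [-1.51, 0.08, 1.29]
-310 [-1.81, 0.08, 1.66]
-315 [-2.07, 0.08, 2.06]
-320 [-2.3, 0.08, 2.47]
-325 [-2.49, 0.07, 2.91]
-330 [-2.65, 0.06, 3.36]
-335 [-2.76, 0.04, 3.82]
-340 [-2.84, 0.02, 4.29]
-345 [-2.87, -0.0, 4.76]
```

View pics/w14.png

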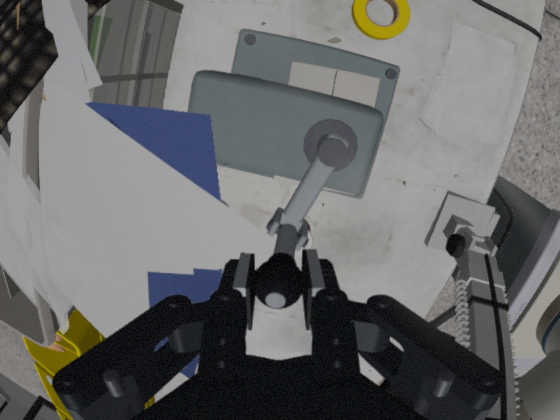

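View pics/s14.png

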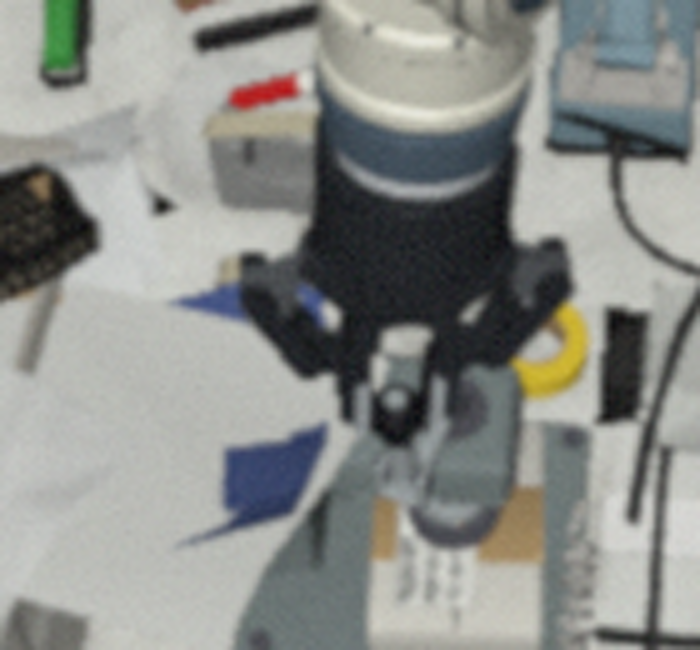

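>>> apply_moves([
  [[-0.24,0.02,0.22],0],
  [[-0.44,0.03,0.35],0],
  [[-0.64,0.04,0.48],0],
  [[-0.83,0.05,0.63],0],
])

```text
clock: 15.0
position: [559.9, -128.3, 218.6]
orientation: [-0.054, 0.727, -0.675, 0.115]
force: [-4.1, -1.0, 5.4]
finger_gap: 22.5
```

>>> apply_moves([
  [[-0.18,0.01,0.16],0],
  [[-0.35,0.02,0.32],0],
  [[-0.52,0.03,0.49],0],
  [[-0.68,0.03,0.66],0],
])

```text
clock: 15.4
position: [567.4, -132.6, 218.6]
orientation: [-0.054, 0.727, -0.675, 0.115]
force: [-4.3, -1.1, 7.0]
finger_gap: 23.1
```

```bash
python3 -c "
from mv import *
wind([537,-178.3,218.5],54.5,list(range(-305,-380,-5)))
from h import *
c=snap('wrist','w15');cv2.imwrite('pics/w15.png',c['image'])"
```

```text
t 15.4 p [ 567.4 -132.6  218.6] q [-0.429  0.286  0.023  1.272  0.108 -2.237] F [-4.3 -1.1  7. ] gap 23.1
heading -166.4 tooly [ 0.077  0.083 -0.994]
r,th now 54.93 56.4
-305 [-0.05, 0.01, 0.13]
-310 [-0.35, 0.01, 0.5]
-315 [-0.62, 0.01, 0.89]
-320 [-0.85, 0.01, 1.31]
-325 [-1.04, -0.0, 1.74]
-330 [-1.19, -0.02, 2.19]
-335 [-1.3, -0.04, 2.65]
-340 [-1.38, -0.06, 3.12]
-345 [-1.41, -0.09, 3.6]
-350 [-1.4, -0.12, 4.07]
-355 [-1.35, -0.15, 4.54]
-360 [-1.26, -0.19, 5.01]
-365 [-1.13, -0.23, 5.46]
-370 [-0.96, -0.27, 5.9]
-375 [-0.75, -0.32, 6.33]
```

View pics/w15.png

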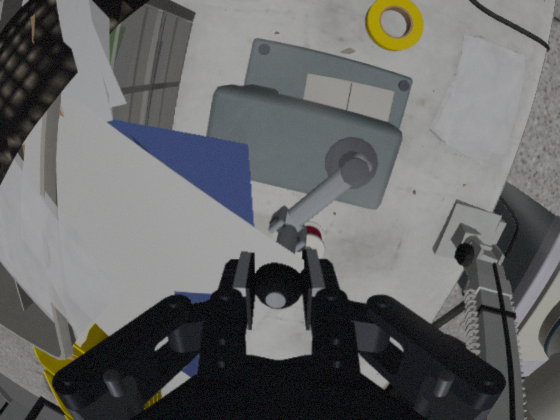

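>>> apply_moves([
  [[-0.2,0,0.3],0],
  [[-0.37,0,0.52],0],
  [[-0.63,0,0.9],0],
  [[-0.86,0,1.31],0],
  [[-1.04,0,1.74],0],
  [[-1.19,-0.02,2.19],0],
  [[-1.3,-0.04,2.65],0],
  [[-1.38,-0.06,3.12],0],
  [[-1.41,-0.09,3.6],0],
  [[-1.4,-0.12,4.07],0],
])

```text
clock: 16.45
position: [590.5, -167.9, 218.6]
orientation: [-0.054, 0.728, -0.674, 0.115]
force: [-2.4, 2.2, 6.7]
finger_gap: 22.7
```

```bash
python3 -c "
from mv import *
wind([537,-178.3,218.5],54.5,list(range(-350,-410,-5)))
from h import *
c=snap('wrist','w16');cv2.imwrite('pics/w16.png',c['image'])"
```

```text
t 16.45 p [ 590.5 -167.9  218.6] q [-0.468  0.344  0.107  1.305  0.111 -2.277] F [-2.4  2.2  6.7] gap 22.7
heading -166.4 tooly [ 0.076  0.086 -0.993]
r,th now 54.47 11.0
-350 [0.0, 0.0, 0.1]
-355 [0.05, -0.04, 0.57]
-360 [0.14, -0.07, 1.03]
-365 [0.28, -0.12, 1.49]
-370 [0.45, -0.16, 1.93]
-375 [0.65, -0.21, 2.35]
-380 [0.9, -0.26, 2.76]
-385 [1.18, -0.31, 3.14]
-390 [1.49, -0.36, 3.5]
-395 [1.83, -0.42, 3.82]
-400 [2.2, -0.47, 4.12]
-405 [2.59, -0.53, 4.38]
```

View pics/w16.png

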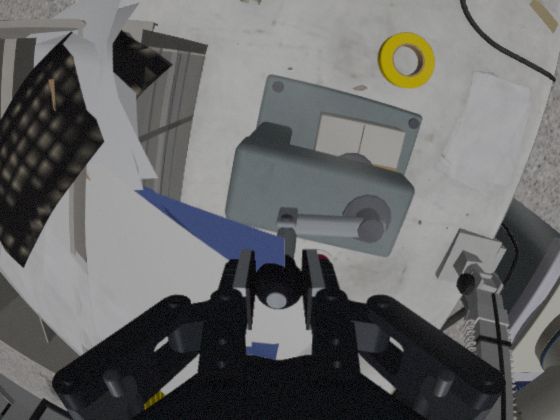

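>>> apply_moves([
  [[0.02,-0.02,0.3],0],
  [[0.05,-0.04,0.57],0],
  [[0.14,-0.07,1.03],0],
  [[0.28,-0.12,1.49],0],
  [[0.45,-0.16,1.93],0],
  [[0.65,-0.21,2.35],0],
  [[0.9,-0.26,2.76],0],
  [[1.18,-0.31,3.14],0],
  [[1.49,-0.36,3.5],0],
  [[1.83,-0.42,3.82],0],
  [[2.2,-0.47,4.12],0],
])

```text
clock: 17.6
position: [579.1, -213.1, 218.6]
orientation: [-0.054, 0.728, -0.673, 0.116]
force: [1.1, 3.5, 6.2]
finger_gap: 22.9
```

```bash
python3 -c "
from mv import *
wind([537,-178.3,218.5],54.5,list(range(-400,-460,-5)))
from h import *
c=snap('wrist','w17');cv2.imwrite('pics/w17.png',c['image'])
c=snap('side','s17')
A=load('side0')['image'][225:300,235:325];B=c['image'][225:300,235:325]
cv2.imwrite('pics/cmp17.png',cv2.resize(np.hstack([A,B]),None,fx=4.4,fy=6,interpolation=cv2.INTER_CUBIC))
"
```

```text
t 17.6 p [ 579.1 -213.1  218.6] q [-0.544  0.355  0.123  1.319  0.115 -2.354] F [1.1 3.5 6.2] gap 22.9
heading -166.4 tooly [ 0.077  0.087 -0.993]
r,th now 54.66 -39.6
-400 [0.04, 0.0, 0.01]
-405 [0.43, -0.05, 0.27]
-410 [0.85, -0.11, 0.5]
-415 [1.28, -0.16, 0.69]
-420 [1.73, -0.21, 0.84]
-425 [2.19, -0.27, 0.95]
-430 [2.66, -0.31, 1.02]
-435 [3.13, -0.36, 1.05]
-440 [3.6, -0.41, 1.04]
-445 [4.07, -0.45, 0.98]
-450 [4.54, -0.49, 0.89]
-455 [4.99, -0.52, 0.75]
```

View pics/w17.png

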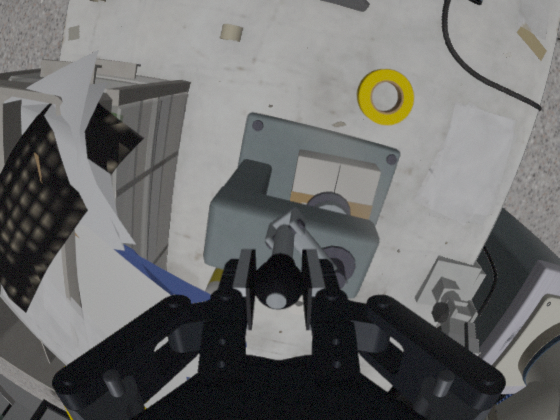

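View pics/cmp17.png

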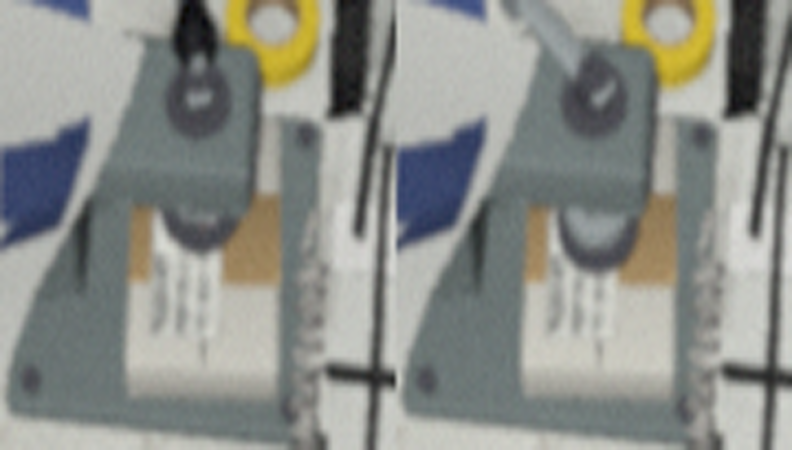

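>>> apply_moves([
  [[0.2,-0.02,0.14],0],
  [[0.43,-0.05,0.27],0],
  [[0.85,-0.11,0.5],0],
  [[1.28,-0.16,0.69],0],
  [[1.73,-0.21,0.84],0],
  [[2.19,-0.27,0.95],0],
  [[2.66,-0.31,1.02],0],
  [[3.13,-0.36,1.05],0],
  [[3.13,-0.36,1.05],0],
])

```text
clock: 18.6
position: [550.0, -231.7, 218.6]
orientation: [-0.054, 0.728, -0.674, 0.115]
force: [0.0, 2.6, 5.9]
finger_gap: 22.7
```

```bash
python3 -c "
from mv import *
wind([537,-178.3,218.5],54.5,list(range(-435,-460,-5)))
from h import *
c=snap('wrist','w18');cv2.imwrite('pics/w18.png',c['image'])
s=load('side0')
for z in (40,46,56,66): print(z,proj(s,[533.4,-153,z]))
"
```

```text
t 18.6 p [ 550.  -231.7  218.6] q [-0.597  0.324  0.077  1.31   0.115 -2.406] F [0.  2.6 5.9] gap 22.7
heading -166.5 tooly [ 0.076  0.087 -0.993]
r,th now 54.91 -76.3
-435 [-0.12, 0.02, -0.04]
-440 [0.35, -0.02, -0.05]
-445 [0.82, -0.06, -0.11]
-450 [1.28, -0.1, -0.2]
-455 [1.74, -0.13, -0.33]
40 (np.float64(280.1970475746756), np.float64(271.12525244337326))
46 (np.float64(280.15069630967776), np.float64(270.0047451432748))
56 (np.float64(280.07244325438336), np.float64(268.11303582926956))
66 (np.float64(279.9929124567067), np.float64(266.1904380450769))
```

View pics/w18.png

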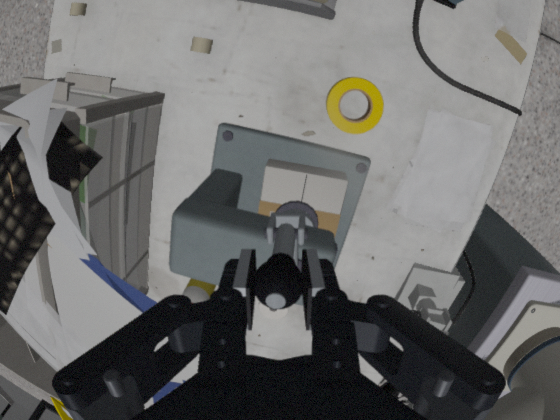

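>>> apply_moves([
  [[0,0,0],0],
  [[0,0,0],0],
  [[0,0,0],0],
  [[0,-3,0],0],
  [[0,-6,0],0],
  [[0,-6,2],0],
], claw=0.7)

```text
clock: 19.25
position: [550.8, -255.8, 281.5]
orientation: [-0.053, 0.727, -0.675, 0.117]
force: [0.0, -1.2, 0.3]
finger_gap: 59.8
```

```bash
python3 -c "
from mv import *
to([[570,-330,270],[585,-375,200],[585,-375,130]],90)
from h import *
c=snap('wrist','w19');cv2.imwrite('pics/w19.png',c['image'])
"
```

```text
t 19.25 p [ 550.8 -255.8  281.5] q [-0.629  0.331  0.246  1.469  0.115 -2.44 ] F [ 0.  -1.2  0.3] gap 59.8
heading -166.3 tooly [ 0.081  0.083 -0.993]
[ 570 -330  270] ->cm [-0.    0.68  7.72]
[ 585 -375  200] ->cm [ 0.29  7.38 12.87]
[ 585 -375  130] ->cm [ 0.98 14.33 13.3 ]
turn 103.7
```

View pics/w19.png

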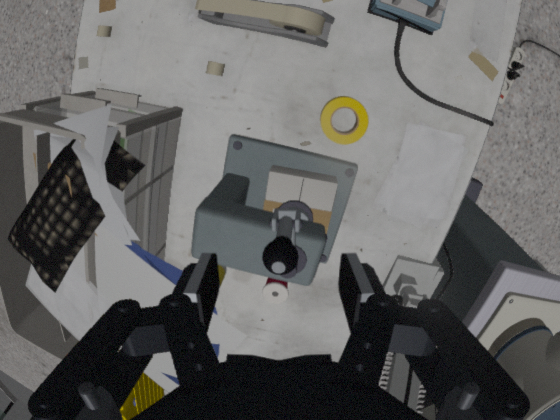

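>>> apply_moves([
  [[0,0,4],8],
  [[0,0.7,7.7],16],
  [[0.2,4,11],25],
  [[0.3,7.4,12.9],33],
  [[0.5,9,13],42],
  [[0.6,10.5,13.1],50],
  [[0.8,12,13.2],59],
  [[1,14,13.3],67],
  [[1,14.3,13.3],76],
  [[1,14.3,13.3],84],
  [[1,14.3,13.3],93],
  [[1,14.3,13.3],103],
])

```text
clock: 20.5
position: [584.4, -378.2, 126.1]
orientation: [0.489, 0.549, -0.468, -0.491]
force: [-0.4, -0.2, 0.9]
finger_gap: 59.7
```

>>> apply_moves([
  [[0,0,0],2],
  [[0,0,0],2],
])

```text
clock: 20.7
position: [584.1, -378.2, 125.3]
orientation: [0.497, 0.54, -0.46, -0.501]
force: [0.3, 0.0, 0.2]
finger_gap: 59.5
```

```bash
python3 -c "
from mv import *
state()
from h import *
c=snap('wrist','w20');cv2.imwrite('pics/w20.png',c['image'])
c=snap('side','s20');crop(c,220,210,330,310,6,'pics/s20.png')
"
```

```text
t 20.7 p [ 584.1 -378.2  125.3] q [-0.744  0.543  0.195  1.224  0.114 -0.746] F [0.3 0.  0.2] gap 59.5
heading 90.3 tooly [ 0.076  0.084 -0.994]
```

View pics/w20.png

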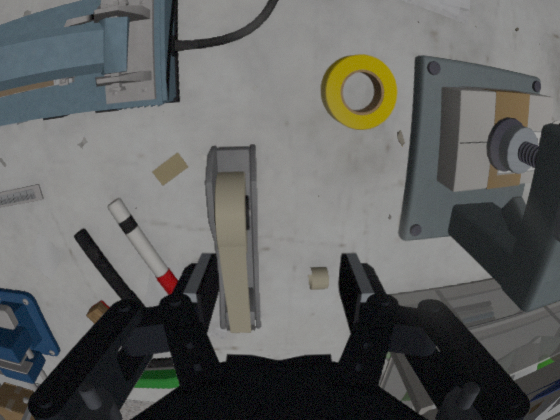

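View pics/s20.png

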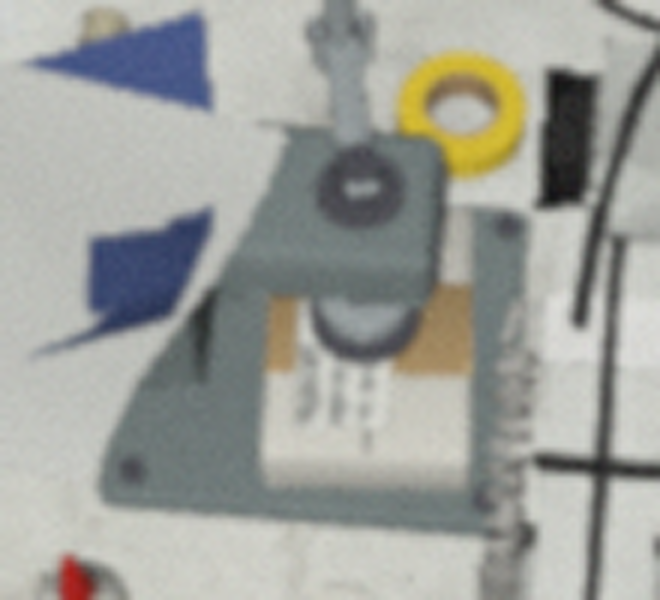

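```bash
python3 -c "
from h import *
c=load('w20');crop(c,430,60,560,220,5,'pics/w20c.png')
"
```

```text
(no output)
```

View pics/w20c.png

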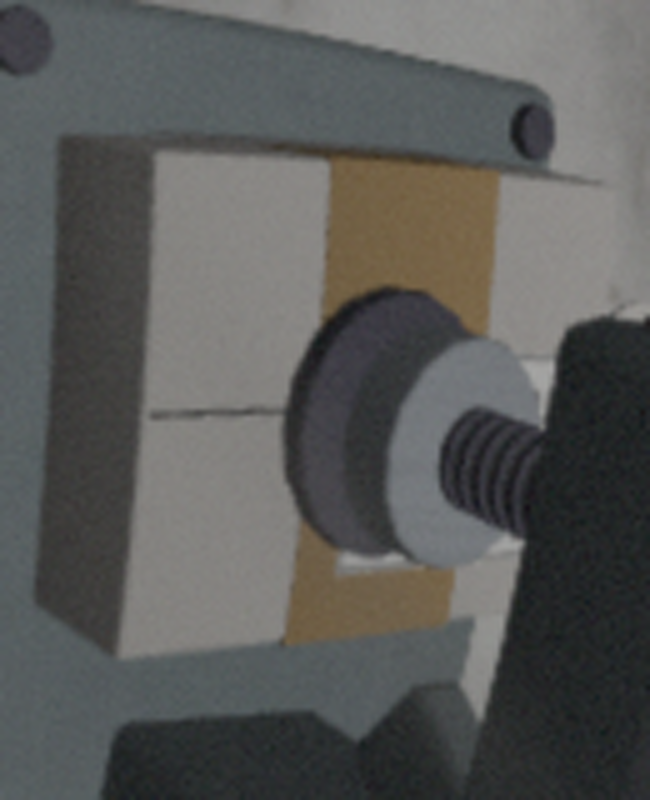

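```bash
python3 -c "
from h import *
c=load('w20');T=np.array(c['T']);print(T.round(2))
p0=np.array([584.1,-378.2,125.3])
foot=np.array([534,-176,54.])
for x in (584,550,520,490,460):
  for y in (-380,-420,-460):
    for z in (125,95,70):
      d=dict(c);T2=T.copy();T2[:3,3]+=np.array([x,y,z])-p0;d['T']=T2
      u,v=proj(d,foot,True);r=T2[:3,3]-foot
      el=np.degrees(np.arctan2(r[2],np.hypot(r[0],r[1])))
      if u<545: print(x,y,z,'uv',round(u),round(v),'el',round(el,1))
print('dispenser',onz(c,233,148,0,True),onz(c,240,330,50,True),onz(c,230,175,60,True))
"
```

```text
[[-1.0000e-02  9.2000e-01  3.9000e-01  4.9213e+02]
 [ 1.0000e+00 -3.0000e-02  8.0000e-02 -3.9098e+02]
 [ 9.0000e-02  3.9000e-01 -9.2000e-01  2.6072e+02]
 [ 0.0000e+00  0.0000e+00  0.0000e+00  1.0000e+00]]
584 -380 125 uv 512 145 el 43.1
584 -380 95 uv 536 155 el 38.6
584 -420 125 uv 540 148 el 38.4
550 -380 125 uv 505 182 el 41.9
550 -380 95 uv 527 195 el 37.5
550 -420 125 uv 532 182 el 37.6
520 -380 125 uv 497 214 el 40.5
520 -380 95 uv 518 229 el 36.2
520 -380 70 uv 537 243 el 32.1
520 -420 125 uv 525 212 el 36.6
520 -420 95 uv 545 225 el 32.4
490 -380 125 uv 489 243 el 38.9
490 -380 95 uv 508 259 el 34.6
490 -380 70 uv 525 274 el 30.6
490 -420 125 uv 516 239 el 35.4
490 -420 95 uv 535 254 el 31.3
490 -460 125 uv 540 236 el 32.3
460 -380 125 uv 480 269 el 37.1
460 -380 95 uv 497 287 el 32.9
460 -380 70 uv 512 303 el 29.0
460 -420 125 uv 508 264 el 34.0
460 -420 95 uv 525 280 el 30.0
460 -420 70 uv 540 295 el 26.3
460 -460 125 uv 531 260 el 31.3
dispenser [ 554.2473107  -405.68801696    0.        ] [ 706.10803503 -406.47237418   50.        ] [ 557.86422142 -404.9433336    60.        ]
```

```bash
python3 -c "
from mv import *
to([[465,-375,125],[465,-375,75]],90)"
```

```text
t 20.8 p [ 584.2 -378.2  125.6] q [-0.744  0.542  0.195  1.224  0.114 -0.748] F [ 0.5  0.5 -0. ] gap 60.0
heading 90.4 tooly [ 0.076  0.084 -0.994]
[ 465 -375  125] ->cm [ 0.41 -0.83 11.89]
[ 465 -375   75] ->cm [-0.01  4.14 12.28]
turn 0.4
```

>>> apply_moves([
  [[0.2,-0.4,4.5],0],
  [[0.3,-0.8,9],0],
  [[0.4,-0.8,11.9],0],
  [[0.2,2,12.1],0],
  [[0,4.1,12.3],0],
  [[0,4.1,12.3],0],
])

```text
clock: 21.4
position: [463.4, -373.9, 73.1]
orientation: [0.495, 0.541, -0.46, -0.501]
force: [-0.8, -0.3, -0.5]
finger_gap: 59.7
```

```bash
python3 -c "
from mv import *
state()
from h import *
c=snap('wrist','w21');cv2.imwrite('pics/w21.png',c['image'])
crop(c,440,210,560,330,6,'pics/w21c.png')
"
```

```text
t 21.4 p [ 463.4 -373.9   73.1] q [-0.876  0.426 -0.15   1.015  0.113 -0.882] F [-0.8 -0.3 -0.5] gap 59.7
heading 90.5 tooly [ 0.074  0.087 -0.993]
```

View pics/w21.png

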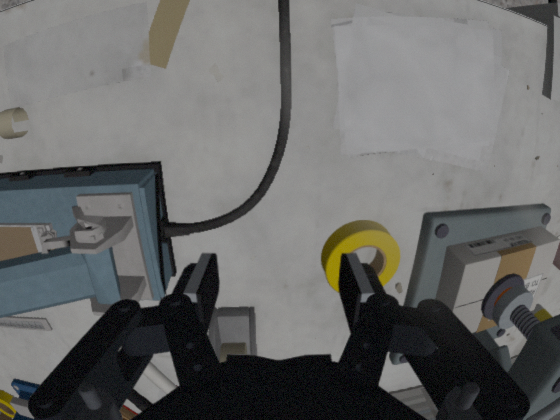

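View pics/w21c.png

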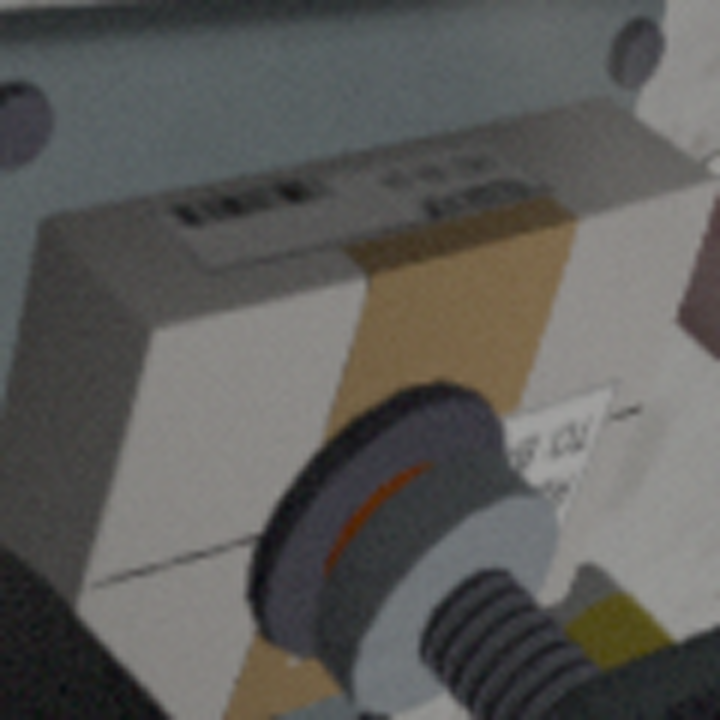

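```bash
python3 -c "
from h import *
c=load('w21')
im=c['image'][270:332,478:540]
im=cv2.resize(im,None,fx=9.5,fy=9.5,interpolation=cv2.INTER_CUBIC)
im=np.clip(im.astype(float)*1.6,0,255).astype('uint8')
for k in range(0,62,10):
    cv2.putText(im,str(478+k),(int(k*9.5),10),0,0.35,(0,255,255),1);cv2.putText(im,str(270+k),(0,int(k*9.5)+10),0,0.35,(0,255,255),1)
cv2.imwrite('pics/w21d.png',im)
"
```

```text
(no output)
```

View pics/w21d.png

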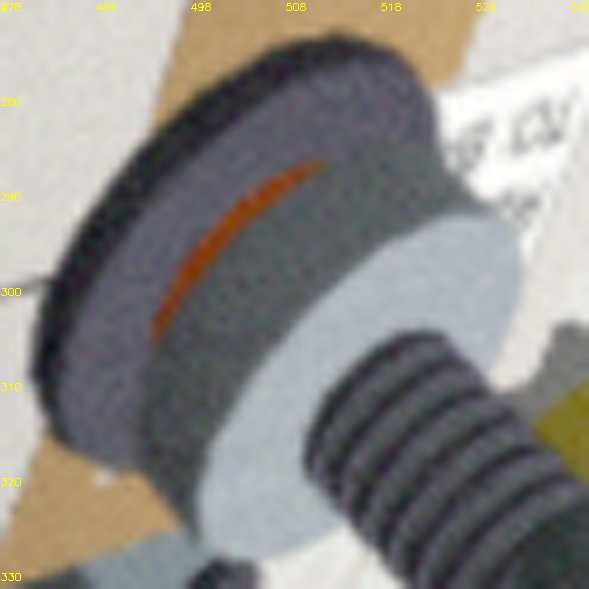

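```bash
cat > gap.py <<'E'
from h import *
from scipy.optimize import least_squares
np.set_printoptions(precision=2,suppress=True)
def fitc(c,pts,z,R=None):
    X=np.array([onz(c,u,v,z,True)[:2] for u,v in pts])
    if R is None:
        f=lambda q:np.hypot(X[:,0]-q[0],X[:,1]-q[1])-q[2]; q=least_squares(f,[534,-176,20]).x
    else:
        f=lambda q:np.hypot(X[:,0]-q[0],X[:,1]-q[1])-R; q=least_squares(f,[534,-176]).x
    return q,np.std(f(q))
E
python3 -c "
from gap import *
c=load('w21');D=lambda L:[(478+(a+.5)/9.5-.5,270+(b+.5)/9.5-.5) for a,b in L]
db=D([(35,370),(60,265),(130,160),(220,75),(320,38),(40,420)])
dt=D([(62,390),(75,310),(130,225),(200,145),(270,90),(330,68)])
rb=D([(165,340),(195,275),(240,225),(290,180),(320,168),(150,370),(140,420)])
rt=D([(200,500),(225,420),(290,320),(370,250),(440,220),(490,212),(210,460)])
print('disc bot z46',fitc(c,db,46),fitc(c,db,46,24))
print('disc top z52',fitc(c,dt,52),fitc(c,dt,52,24))
for z in range(54,72,2): print(z,'rb',fitc(c,rb,z))
for z in range(60,96,4): print(z,'rt',fitc(c,rt,z))
"
```

```text
disc bot z46 (array([ 535.88, -174.76,   23.65]), np.float64(0.4447908586971324)) (array([ 536.05, -174.34]), np.float64(0.45896019026461976))
disc top z52 (array([ 533.27, -177.85,   22.25]), np.float64(0.28250547760662237)) (array([ 534.37, -176.04]), np.float64(0.46013604664176055))
54 rb (array([ 537.9 , -170.98,   18.35]), np.float64(0.4801815916962243))
56 rb (array([ 535.75, -173.78,   18.11]), np.float64(0.4739736157074315))
58 rb (array([ 533.61, -176.57,   17.87]), np.float64(0.4677656397188573))
60 rb (array([ 531.46, -179.37,   17.64]), np.float64(0.46155766373029655))
62 rb (array([ 529.31, -182.17,   17.4 ]), np.float64(0.45534968774169293))
64 rb (array([ 527.16, -184.96,   17.16]), np.float64(0.44914171175343787))
66 rb (array([ 525.01, -187.76,   16.92]), np.float64(0.4429337357645861))
68 rb (array([ 522.86, -190.56,   16.69]), np.float64(0.4367257597761259))
70 rb (array([ 520.71, -193.35,   16.45]), np.float64(0.4305177837874579))
60 rt (array([ 544.6 , -162.62,   19.78]), np.float64(0.36487229936335364))
64 rt (array([ 539.95, -168.66,   19.25]), np.float64(0.3550571943339484))
68 rt (array([ 535.3 , -174.71,   18.72]), np.float64(0.3452420893044227))
72 rt (array([ 530.65, -180.75,   18.18]), np.float64(0.33542698427482415))
76 rt (array([ 526.  , -186.8 ,   17.65]), np.float64(0.3256118792454585))
80 rt (array([ 521.35, -192.84,   17.12]), np.float64(0.3157967742161155))
84 rt (array([ 516.7 , -198.88,   16.59]), np.float64(0.30598166918631714))
88 rt (array([ 512.05, -204.93,   16.06]), np.float64(0.29616656415679504))
92 rt (array([ 507.4 , -210.97,   15.52]), np.float64(0.2863514591272979))
```

```bash
python3 -c "
from h import *
c=load('w20')
im=c['image'][112:178,484:548]
im=cv2.resize(im,None,fx=9,fy=9,interpolation=cv2.INTER_CUBIC)
im=np.clip(im.astype(float)*1.7,0,255).astype('uint8')
cv2.imwrite('pics/w20d.png',im)
"
```

```text
(no output)
```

View pics/w20d.png

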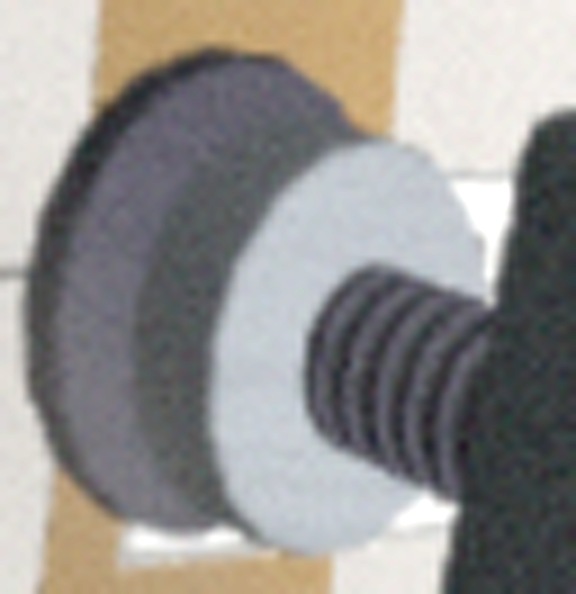

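```bash
python3 -c "
from gap import *
c=load('w20');D=lambda L:[(484+(a+.5)/9-.5,112+(b+.5)/9-.5) for a,b in L]
db=D([(28,310),(32,370),(48,210),(90,125),(150,70),(210,48),(60,450),(115,515)])
dt=D([(57,330),(62,270),(85,190),(125,120),(175,75),(230,52),(75,420)])
rb=D([(133,370),(137,290),(150,230),(180,170),(220,125),(140,430),(160,490)])
rt=D([(210,370),(225,290),(255,215),(300,165),(360,140),(215,440),(240,510)])
print('disc bot z46',fitc(c,db,46),fitc(c,db,46,24))
print('disc top z52',fitc(c,dt,52),fitc(c,dt,52,24))
for z in range(52,64,2): print(z,'rb',fitc(c,rb,z),fitc(c,rb,z,18))
for z in range(64,76,2): print(z,'rt',fitc(c,rt,z))
"
```

```text
disc bot z46 (array([ 535.09, -174.04,   23.87]), np.float64(0.2432600443701614)) (array([ 535.1 , -173.88]), np.float64(0.24765079325406045))
disc top z52 (array([ 533.34, -177.28,   22.34]), np.float64(0.0706200076762404)) (array([ 534.04, -175.43]), np.float64(0.353727615223245))
52 rb (array([ 535.49, -165.67,   23.67]), np.float64(0.3001682156125671)) (array([ 535.6 , -172.37]), np.float64(1.1553473905503218))
54 rb (array([ 535.07, -167.83,   23.44]), np.float64(0.2972919384601674)) (array([ 535.18, -174.25]), np.float64(1.1027900221151243))
56 rb (array([ 534.65, -169.99,   23.22]), np.float64(0.29441566130777935)) (array([ 534.76, -176.14]), np.float64(1.0509897698037223))
58 rb (array([ 534.24, -172.15,   22.99]), np.float64(0.2915393841554819)) (array([ 534.34, -178.03]), np.float64(0.9999733554053254))
60 rb (array([ 533.82, -174.31,   22.76]), np.float64(0.28866310700297826)) (array([ 533.92, -179.92]), np.float64(0.9497701375441294))
62 rb (array([ 533.41, -176.47,   22.53]), np.float64(0.28578682985057696)) (array([ 533.5, -181.8]), np.float64(0.9004105822435509))
64 rt (array([ 535.51, -170.17,   19.73]), np.float64(0.2383764974354433))
66 rt (array([ 535.07, -172.41,   19.53]), np.float64(0.23595298630560302))
68 rt (array([ 534.63, -174.66,   19.33]), np.float64(0.2335294751755497))
70 rt (array([ 534.19, -176.9 ,   19.13]), np.float64(0.23110596404562314))
72 rt (array([ 533.75, -179.15,   18.93]), np.float64(0.22868245291570147))
74 rt (array([ 533.31, -181.39,   18.73]), np.float64(0.22625894178573946))
```

```bash
python3 -c "
from gap import *
c=load('w20');D=lambda L:[(484+(a+.5)/9-.5,112+(b+.5)/9-.5) for a,b in L]
rb=D([(133,370),(137,290),(150,230),(180,170),(135,420)])
for R in (18,19,20):
  for z in (55,57,59): print('w20',R,z,fitc(c,rb,z,R))
c=load('w21');D=lambda L:[(478+(a+.5)/9.5-.5,270+(b+.5)/9.5-.5) for a,b in L]
rb=D([(165,340),(195,275),(240,225),(290,180),(320,168),(150,370),(140,420)])
for R in (18,19,20):
  for z in (55,57,59): print('w21',R,z,fitc(c,rb,z,R))
"
```

```text
w20 18 55 (array([ 534.43, -174.81]), np.float64(0.5372103777996314))
w20 18 57 (array([ 534.02, -176.71]), np.float64(0.515378057645527))
w20 18 59 (array([ 533.61, -178.62]), np.float64(0.49397979475345305))
w20 19 55 (array([ 534.43, -173.7 ]), np.float64(0.44788404318301617))
w20 19 57 (array([ 534.02, -175.6 ]), np.float64(0.4284902800114417))
w20 19 59 (array([ 533.61, -177.51]), np.float64(0.40955657112526905))
w20 20 55 (array([ 534.43, -172.59]), np.float64(0.3717794367295505))
w20 20 57 (array([ 534.02, -174.5 ]), np.float64(0.35488853883593907))
w20 20 59 (array([ 533.61, -176.41]), np.float64(0.3385122989994516))
w21 18 55 (array([ 536.73, -172.63]), np.float64(0.4786972841055929))
w21 18 57 (array([ 534.68, -175.17]), np.float64(0.4708713524923265))
w21 18 59 (array([ 532.64, -177.7 ]), np.float64(0.46644754741620315))
w21 19 55 (array([ 537.16, -171.53]), np.float64(0.49308268449721065))
w21 19 57 (array([ 535.12, -174.07]), np.float64(0.497539321926128))
w21 19 59 (array([ 533.07, -176.61]), np.float64(0.5042029551933845))
w21 20 55 (array([ 537.59, -170.45]), np.float64(0.5486612942045498))
w21 20 57 (array([ 535.54, -172.99]), np.float64(0.5599045077003975))
w21 20 59 (array([ 533.49, -175.53]), np.float64(0.5721785141183211))
```

```bash
python3 -c "
from h import *
c=load('w2')
im=c['image'][325:375,230:330]
im=cv2.resize(im,None,fx=8,fy=8,interpolation=cv2.INTER_CUBIC)
im=np.clip(im.astype(float)*1.7,0,255).astype('uint8')
cv2.imwrite('pics/w2d.png',im)
"
```

```text
(no output)
```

View pics/w2d.png

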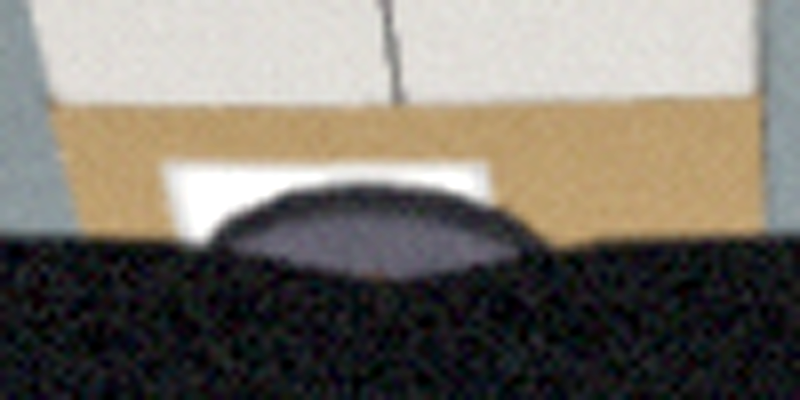

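```bash
python3 -c "
from gap import *
c=load('w2');D=lambda L:[(230+(a+.5)/8-.5,325+(b+.5)/8-.5) for a,b in L]
db=D([(215,235),(250,208),(300,192),(365,184),(430,188),(480,203),(530,232)])
for z in (60,63,66,69,72): print(z,fitc(c,db,z),fitc(c,db,z,24))
print('tape edge',[onz(c,*p,46,True) for p in D([(50,105),(397,102),(760,95)])])
c=load('w20');
print('w20 tape edge',[onz(c,430+a/5,60+b/5,46,True) for a,b in [(330,155),(285,642)]],'mid line',onz(c,430+400/5,60+410/5,46,True))
c=load('w21');
print('w21 tape edge',[onz(c,440+a/6,210+b/6,46,True) for a,b in [(365,275),(335,430)]])
"
```

```text
60 (array([ 535.31, -170.86,   22.75]), np.float64(0.1582321730264404)) (array([ 535.16, -169.39]), np.float64(0.27513794212696885))
63 (array([ 535.05, -174.74,   22.41]), np.float64(0.1558349022714875)) (array([ 534.87, -172.87]), np.float64(0.32267692261211867))
66 (array([ 534.8 , -178.63,   22.06]), np.float64(0.1534376315165352)) (array([ 534.57, -176.36]), np.float64(0.3712018028520572))
69 (array([ 534.54, -182.52,   21.72]), np.float64(0.15104036076158187)) (array([ 534.27, -179.85]), np.float64(0.4195630839294105))
72 (array([ 534.28, -186.41,   21.37]), np.float64(0.14864309000664308)) (array([ 533.98, -183.34]), np.float64(0.4671083341595033))
tape edge [array([ 576.55, -188.16,   46.  ]), array([ 534.47, -192.56,   46.  ]), array([ 491.74, -195.3 ,   46.  ])]
w20 tape edge [array([ 491.58, -195.26,   46.  ]), array([ 576.7 , -187.42,   46.  ])] mid line [ 533.4  -169.35   46.  ]
w21 tape edge [array([ 492.11, -196.35,   46.  ]), array([ 518.11, -190.62,   46.  ])]
```

```bash
python3 -c "
from h import *
c=snap('side','s22');crop(c,210,170,350,310,5,'pics/s22.png')
c=snap('top','t22');crop(c,200,150,350,270,5,'pics/t22.png')
"
```

```text
(no output)
```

View pics/s22.png

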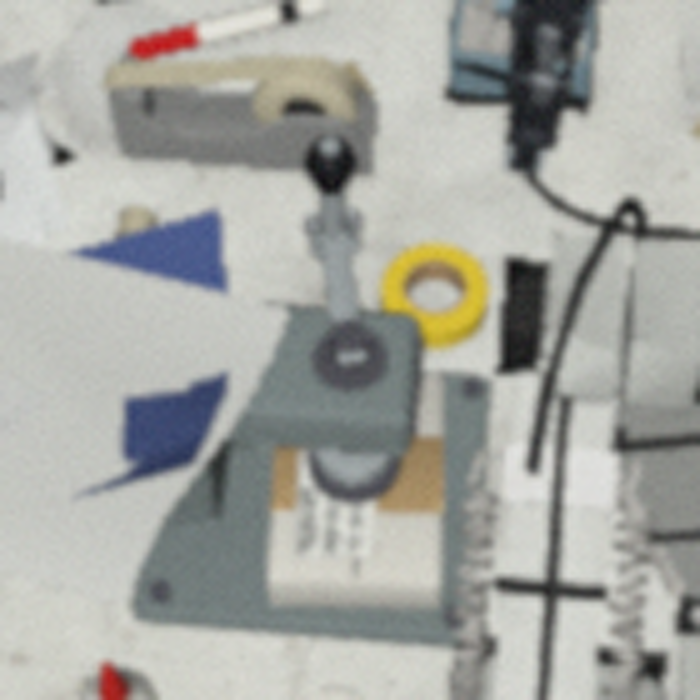

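View pics/t22.png

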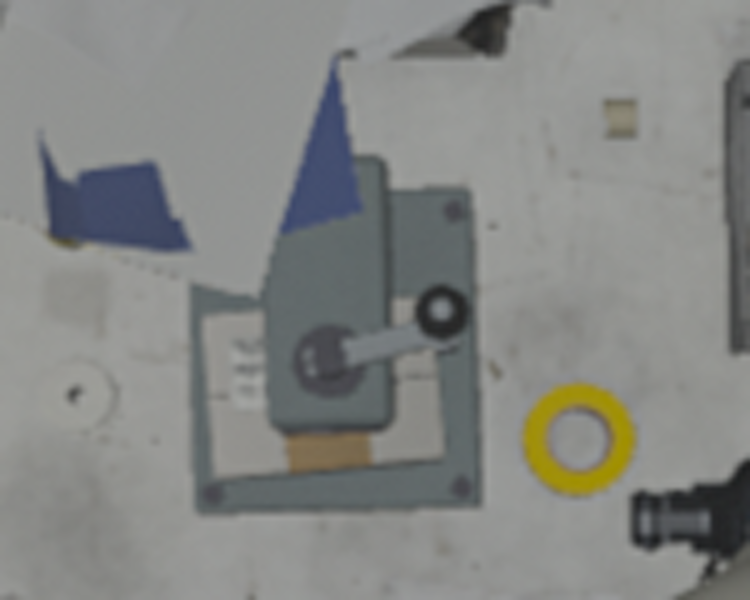

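```bash
python3 -c "
from h import *
np.set_printoptions(precision=1,suppress=True)
s=load('s22');t=load('t22')
S=lambda u,v:(210+(u+.5)/5-.5,170+(v+.5)/5-.5)
P=lambda u,v:(200+(u+.5)/5-.5,150+(v+.5)/5-.5)
print('ball',*tri([ray(s,*S(331,164)),ray(t,*P(441,312))]), onz(t,*P(441,312),228))
"
```

```text
ball [ 548.1 -226.8  226.3] [np.float64(0.4483870506107892), np.float64(0.4483870506109266)] [ 547.4 -226.7  228. ]
```

```bash
python3 -c "
from mv import *
state()
print(ctrl.sign_off())"
```

```text
t 21.55 p [ 465.2 -375.3   76.3] q [-0.876  0.424 -0.144  1.017  0.113 -0.882] F [ 0.3  0.1 -0.3] gap 59.7
heading 90.5 tooly [ 0.077  0.084 -0.994]
the job is handed in; nothing more can be done
None
```

I unfolded the handle by its ball until it stood upright. I then wound the crank one full turn (about 6.28 rad) clockwise, let go, backed the arm clear, and handed in at 21.6 s.

**Last checks:**
- **Handle:** the ball measured at (548, -227, 227) mm from the side and top views. That puts the handle about 2 mm inward of vertical, at roughly 1.53 rad.
- **Foot:** it is down on the carton with a sliver of orange showing. Two estimates of the squeeze disagreed:
  - The direct view of the gap between disc and ram gave about 5 mm of orange left, so about 6.8 mm squeezed.
  - The starting foot height less 24 mm of travel gave about 5.2 mm squeezed.

  Their mean is 6.0 mm, so I made no correction.
- **Carton:** its tape edge agreed within about 1 mm before and after.
- **Bystanders:** spool, bottle and tape looked untouched in the last pictures. I did not measure their positions again.
- **Robot:** it was touching nothing at hand-in, with forces under 0.5 N.

**Things that went differently from plan:**
- While I lifted the arm to cross the lamp, the fourth joint reached the end of its range. This left the tool tilted about 6.6°, which did no harm.
- At the point level with the shade the tool was at about 0.48 m rather than 0.5 m. It was beyond the lamp (x about 0.57 m) there, and I felt no contact.
- A sheet of paper hanging over the press lay across the crank's circle. The gripper and ball passed through where it is seen with no added force.

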